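# Clamp a knife holder in the blade-changing fixture

### The job

Load the thick knife holder from the rack into the blade-changing fixture: lift the sprung clamp bar by its wing, turn it aside and park it up, then lay the holder in the two V saddles with its nose towards the stop rod and slide it until the nose rests on the stop, with fingertip pressure only so that the stop keeps its setting. Then bring the bar back over the holder and lower it by hand until its pad clamps the barrel; never let the bar snap down, do not drop or ram the holder, and leave the other things where they are.

Things in the scene. Friction and masses are not known exactly. Their poses are not given: they have to be found in the camera images.
- fixture: Fixed fixture: dark steel base plate 150 x 205 mm, 12 mm thick. Origin on the bench under the middle of the cradle; z up, y along the cradle, the stop at -y, the clamp post at -x.
- cradle (a point): Point on the axis of a seated thick holder, midway between the two saddles, 48 mm above the bench; axes as the fixture's. The saddles are 90 degree Vs, 16 mm long, at y = -42 and +42 mm; their tops are 48 mm above the bench, the V there 37 mm wide; the 68 mm between the saddles is free for fingers down to the base plate.
- stop: The stop's bracket (30 x 14 mm, 64 mm tall), fixed to the fixture, with the stop rod through it: steel, 13 mm across, along the fixture's y at cradle height. Origin on the rod's axis in the middle of the bracket; axes as the fixture's. The rod's flat end faces +y (the saddles) and stands 21 to 41 mm from this origin, differently each time: find it by touch. Finger-tight: about 12 N shifts it.
- clamp_lift (a joint): Height of the clamp bar's shaft in its post, m: 0 fully down (empty cradle), 0.030 upper limit. A spring pulls it down, 8 N at 0 and 13 N at 0.030 (weight 1.7 N extra). Turned aside, a cross pin on the shaft rests on top of the post and the bar stays parked at 0.022. When the bar clamps the thick holder: 0.006. Let go in between, it snaps down.
- clamp_turn (a joint): Turn of the clamp bar about the upright post, rad: 0 = across the cradle (along fixture +x), growing counter-clockwise from above, 1.57 = aside, along fixture +y. Limits -0.05 and 1.62; stays where it is left. Below 0.022 of lift the pin sits in a slot in the post and the bar cannot turn; coming back, the pin falls into the slot only within about 0.08 rad of 0.
- wing (a point): Grip point on the black wing on top of the clamp bar: on the post's axis (75 mm from the cradle axis, to fixture -x), 95 mm above the bench when down. The wing is a fin 44 mm long, 12 thick, 26 tall; this point is 4 mm below its top; 22 mm below it is a hub 24 mm across, 26 mm below it the bar. x along bar and wing, z up; turns and rises with the bar.
- pad (a point): Middle of the underside of the rubber pad under the bar, 75 mm from the post's axis; 55 mm above the bench when the bar is fully down. The bar is 18 mm wide and 10 mm thick and reaches 94 mm from the post's axis.
- holder: The thick knife holder: an aluminium barrel 26 mm across and 120 mm long, with a steel cone nose (15 mm long, 12 mm across at its flat end) on its +x end and a dark tail 18 mm across and 12 mm long on its -x end; about 0.28 kg. Origin in the middle of the barrel on its axis, x along the axis towards the nose. Starts in one of the rack's two places, its axis 42 mm above the bench.
- nose (a point): Centre of the flat end of the holder's nose, on the axis, 75 mm from the holder's origin along its x.
- rack: Plywood rack, base 170 x 125 mm and 8 mm thick, with two V places 84 mm apart along its x, each V pair 92 mm apart along its y with 78 mm free between for fingers. Origin on the bench under its middle. The holders lie along its y, noses towards -y.
- slim_holder: The other knife holder, 18 mm across, in the rack's other place; to be left alone.
- screwdriver: Screwdriver with a red handle, 190 mm long, on the bench; to be left alone.
- tape: Roll of clear tape, 100 mm across, 25 mm tall, lying on the bench; to be left alone.
- duster: Spray can, 66 mm across, 190 mm tall, standing on the bench; to be left alone.
Mind the look-alikes: they are no part of the job. Leave any blue or green look-alike of the holder alone.

How it is judged (in metres and radians):
On the way, in this order (a step that is already met when the one before it is completed fails the run):
1. clamp bar lifted, turned aside by more than 1.3 rad and parked on the post (value of joint clamp_turn above 1.3 rad and value of joint clamp_lift above 0.019 m), for 0.2 s.
2. holder lying in both saddles (axis within 3 mm of the cradle axis, 0.04 rad), nose on the stop (within 1.5 mm), bar still aside (x of holder in the frame of cradle between -0.003 and 0.003 m and z of holder in the frame of cradle between -0.003 and 0.003 m and angle between the x axis of holder and the y axis of fixture, either way round below 0.04 rad and distance between nose and stop_rod_c0 below 0.0026 m and value of joint clamp_turn above 1.2 rad), for 0.2 s.
At the end, for the whole second after the job is handed in: The thick holder lies in both saddles (axis within 3 mm of the cradle axis and 0.04 rad), its nose within 1.5 mm of the stop, the clamp bar is back over it (turn below 0.15 rad) and down on it (lift 4 to 8 mm), and the holder is at rest (x of holder in the frame of cradle between -0.003 and 0.003 m and z of holder in the frame of cradle between -0.003 and 0.003 m and angle between the x axis of holder and the y axis of fixture, either way round below 0.04 rad and distance between nose and stop_rod_c0 below 0.0026 m and y of nose in the frame of fixture below 0 m and value of joint clamp_turn below 0.15 rad and value of joint clamp_lift between 0.004 and 0.008 m and linear speed of holder below 0.02 m/s); the robot touches nothing.
It fails at once if the stop is shifted by more than 1.5 mm (distance of stop_rod_c0 from where it was at the start of the episode above 0.0015 m).
It fails at once if the holder is rammed against the stop with more than 25 N (contact force between holder and stop above 25 N).
It fails at once if the clamp bar snaps down (faster than 0.3 m/s) (velocity of joint clamp_lift below -0.3 m/s).
It fails at once if the holder is dropped, rammed or crushed in the fixture (contact forces of more than 60 N in all) (contact force between holder and fixture above 60 N).
It fails at once if the slim holder, screwdriver, tape or can is moved by more than 15 mm (distance of any of slim_holder, screwdriver, tape, duster from where it was at the start of the episode above 0.015 m).
It also fails if it takes over 72 s, if anything falls off the work surface, if the arm or the gripper's body presses on something with over 40 N, if the wrist force passes 120 N, or if a joint passes its speed limit or range.

### The arm

A 6-joint arm with a two-finger parallel gripper is mounted at the origin on the work surface. World frame = base frame: x ahead of the robot, y to its left, z up, the work surface at z = 0. Lengths are in m, angles in degrees, forces in N, time in s.
With the tool pointing down it reaches from about 0.35 to 0.875 m from the base axis. Payload 4.2 kg.
Tool frame: the origin (TCP) lies midway between the tips of the shut fingers; the grasp point (between the pads) lies 19 mm behind it (r.pinch_z is the distance from the TCP to the grasp point, in m); z points along the fingers, y is the line along which they close (so a half turn about z gives the same grasp; the last joint's range is limited). The gripper opens to 87 mm and grips with 3 to 60 N. Pads are 19 mm wide; open, the fingers measure 117 mm over their backs; the gripper's body (75 mm by 190 mm) begins 51 mm behind the grasp point.
Start: joints at [-61.616, 22.042, 0.453, 0, -68.411, -14.817], TCP at [0.147, -0.608, 0.223] pointing down, gripper open.
Joint ranges: [-179.83, 179.83], [-69.29, 118.12], [-61.27, 80.66], [-181.25, 117.63], [-171.15, -9.14], [-177.46, 177.46]. Speed limits (degrees/s): [159.86, 159.86, 180, 180, 180, 180].

### API

Orientations are given as a 3x3 rotation matrix whose columns are the frame's x, y, z axes.
In Python, from station import r, imaging, models gives the robot as it stands. The module is installed in compiled form; this text tells all that it offers.
- The arm moves only by the tool apply_moves, never from a script. Its argument "moves" is a list of rows, each a list of 2 entries, a list of its own where there are three numbers: the shift along the tool's x, y, z in m, then the turn about the tool's z in degrees. A call has 1 to 5 rows; each row shifts and turns the commanded pose from where the row before left it, along the tool's axes as they then stand; what a row does not reach is not made up. A row lasts 1/12 s, in which the tool goes at most 41.7 mm and 7.16 degrees, less where a joint would pass 70% of its speed; a pose out of reach is approached as far as the arm can. A call is refused whole if a number of a shift passes 0.0417 or a number of a turn 7.16, either way. A call with a gripper value outside its range is refused whole. "hand" is the finger opening in m, from 0 to 0.087, set as the call begins (left out, the last holds). The fingers move at their own pace and stop on an object; the grip force is fixed at half the most. Time passes only in rows, so rows that do not move let the fingers close. It gives the time, the measured TCP pose, the force, the opening and the grip force at its end, in the units of the state.
- r.sense(): the state, without advancing time (a new reading comes with each control period).
- imaging.capture(name): name is "scene" or "top" or "wrist"; returns a dict with "frame" (400x640x3 uint8, blue, green, red), "intrinsics" (3x3 intrinsics, pixels), "eye" and "orientation" of the camera in the world. Camera axes: x right, y down, z forward; pixel columns grow to the right and rows downward; lengths in m; the calibration is good to about 2 mm. A picture is of the moment at which its call begins. There is no depth.
- r.finish_job(): hands the job in; it is judged then, once.
Trained networks look in a picture, given as the dict that the camera call returned (one of the last four; its "shot" number tells which), for a name from the list of things; names that differ only in an ending like _2 or _b are one class to them, and where a whole thing is asked for, a point or a joint stands for the part that bears it (a point fixed in the world has none). Each returns a list of dicts, best first, with "confidence" (0 to 1); they miss things now and then, are a little off and sometimes report something else, mostly with a low value. They report only what shows in the picture. A call takes as long as a camera call. They do not tell look-alikes from the thing itself.
- models.cut_out(picture, target): "region" (400x640 bool, what is visible of it) and "extent" ([left, top, width, height] as shares, 0 to 1, of the picture: columns of its width, rows of its height, round what is visible of it).
- models.place_of(picture, target): "at" ([column, row] as shares, 0 to 1, of the picture: columns of its width, rows of its height: a listed point, or the origin of a listed thing).
The state is a dict: "time_s": time; "joints": joint angles; "joint_velocities": joint speeds; "effort": joint torques, N m; "tcp_pos": TCP position; "ee_rot": TCP orientation; "wrist_force": force on the tool from outside, world axes, zero at the start; "moment": the same for the moment, N m; "gripper_width": opening from 0.0 (shut) to 1.0 (fully open); "gripper_force": force on a finger pad.
Only numpy, scipy, OpenCV 4.12 (cv2) and the standard library are available. Lean on these libraries where they do the work, as an engineer would, in place of code of your own. Each camera call takes 0.05 s, during which the arm holds its last target. There are 200 camera calls.

## Working session

There is one attempt and no reset: what is moved stays moved. The work goes in short steps, Python scripts to look and compute and a tool call to move; the robot and the scene stay as the last step left them, time stands still between calls to the robot, and variables do not carry over. Pictures are saved under pics/ and viewed, at most 10 in all, crops included, and the job is handed in when it is done.

Besides the shell and the picture viewer there is one more tool, called after "Request:" as name(argument=value, ...), one argument or row to a line, values as JSON. apply_moves: Moves the arm, as the interface text tells. Its arguments: {"type":"object","properties":{"moves":{"type":"array"},"hand":{"type":"number"}},"required":["moves"]}

```bash
mkdir -p pics
cat > h.py <<'E'
import numpy as np, cv2
from station import r, imaging, models
def uv(p,at): return np.array([at[0]*640,at[1]*400])
def ray(p,px):
    d=np.linalg.inv(p["intrinsics"])@np.array([px[0],px[1],1.]); d=np.array(p["orientation"])@d
    return np.array(p["eye"]),d/np.linalg.norm(d)
def tri(rays):
    A=np.zeros((3,3));b=np.zeros(3)
    for o,d in rays:
        M=np.eye(3)-np.outer(d,d);A+=M;b+=M@o
    x=np.linalg.solve(A,b)
    return x,[round(float(np.linalg.norm((np.eye(3)-np.outer(d,d))@(x-o)))*1000,1) for o,d in rays]
def atz(p,px,z):
    o,d=ray(p,px); return o+d*(z-o[2])/d[2]
def proj(p,X):
    c=np.array(p["orientation"]).T@(np.array(X)-p["eye"]); q=np.array(p["intrinsics"])@c; return q[:2]/q[2]
E
python3 - <<'E'
from h import *
np.set_printoptions(precision=4,suppress=True)
s=r.sense(); print(s["time_s"],s["tcp_pos"],s["ee_rot"],r.pinch_z)
P={}
for c in ["scene","top","wrist"]:
    P[c]=imaging.capture(c); cv2.imwrite(f"pics/{c}0.png",P[c]["frame"]); print(c,P[c]["eye"],np.array(P[c]["orientation"]).tolist(),P[c]["intrinsics"][0])
for n in ["fixture","cradle","stop","wing","pad","holder","nose","rack","slim_holder","screwdriver","tape","duster"]:
    R=[]
    for c in ["scene","top"]:
        for q in models.place_of(P[c],n)[:3]:
            u=uv(P[c],q["at"]);print(n,c,round(q["confidence"],2),u.round(1),atz(P[c],u,0.045))
E
```

```text
0.0 [ 0.1465 -0.607   0.2214] [[-0.9721 -0.2344 -0.0006]
 [-0.2344  0.9721  0.0021]
 [ 0.0001  0.0022 -1.    ]] 0.0187
scene [ 1.0282 -0.6504  0.7209] [[0.8498496016054796, 0.30034378987689553, -0.43306958163023945], [0.5268235483413216, -0.506865340927795, 0.6823081965499235], [-0.014580931522595156, -0.8080106026832402, -0.5889874891603387]] [415.0369   0.     314.2018]
top [0.4026 0.0797 1.0404] [[0.02508643731782713, -0.9829086992213429, 0.18237642297650872], [-0.9995347030629937, -0.02149536685008642, 0.021640854344352558], [-0.017350735876959556, -0.18283445572152937, -0.9829905969873466]] [399.4431   0.     314.7969]
wrist [ 0.0716 -0.6252  0.3833] [[-0.2347432210465006, 0.9324041851211627, 0.2748054871017945], [0.9720550100838571, 0.22453776132624717, 0.06849708832841103], [0.0021627629520186275, 0.2832052776823518, -0.9590568769104759]] [339.3805   0.     320.0171]
fixture scene 0.94 [248.2 285.9] [ 0.576  -0.2096  0.045 ]
fixture top 0.94 [425.9 224.6] [ 0.5385 -0.1773  0.045 ]
cradle scene 0.83 [248.2 273.1] [ 0.552  -0.1802  0.045 ]
cradle top 0.62 [178.7 231.9] [0.5059 0
[... 1063 characters left out ...]
 [0.5739 0.3372 0.045 ]
rack scene 0.7 [334.  209.8] [0.6021 0.1187 0.045 ]
rack top 0.93 [285.5 214.4] [0.5564 0.1748 0.045 ]
slim_holder scene 0.46 [348.9 202.4] [0.6207 0.1683 0.045 ]
slim_holder top 0.89 [281.4 192.4] [0.613  0.1875 0.045 ]
slim_holder top 0.65 [433. 216.] [ 0.5607 -0.1956  0.045 ]
slim_holder top 0.18 [427.9 225.4] [ 0.5366 -0.1822  0.045 ]
screwdriver scene 0.83 [250.3 219.6] [ 0.4358 -0.0287  0.045 ]
screwdriver top 0.74 [345.1 277.1] [0.4045 0.0229 0.045 ]
tape scene 0.75 [379.7 277.2] [ 0.8077 -0.0409  0.045 ]
tape top 0.72 [351.9 136.1] [0.7672 0.0092 0.045 ]
duster scene 0.91 [356.  154.3] [0.5179 0.4112 0.045 ]
duster top 0.79 [178.3 230.6] [0.5091 0.4435 0.045 ]
```

View pics/scene0.png

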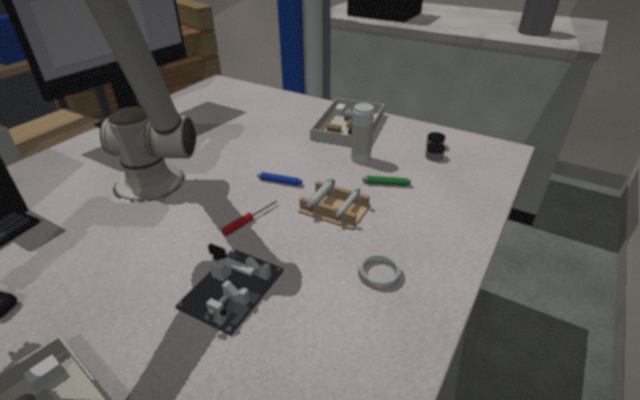

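View pics/top0.png

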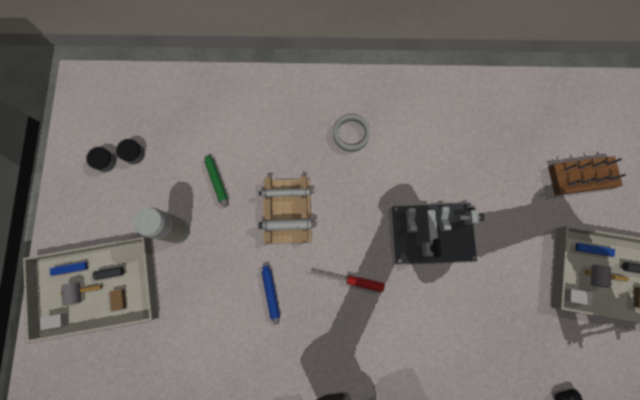

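The scene shows the fixture at about (235,290) px with its stop towards -y. In the rack, the thick holder is the nearer one, at about (289,224) in the top view, and the slim one is at (288,192). I'll bring the wrist camera over the fixture.

Request:
apply_moves(
  moves=[
    [[0,0,0],6.8],
    [[0,0,0],6.8],
    [[-0.0235,0.0271,-0.004],0],
    [[-0.0235,0.0271,-0.004],0],
    [[-0.0235,0.0271,-0.004],0],
  ],
)

```text
time_s: 1.77
tcp_pos: [0.2174, -0.5255, 0.2343]
ee_rot: [[-1.0, 0.002, -0.0], [0.002, 1.0, 0.0], [0.0, 0.0, -1.0]]
wrist_force: [1.3, -0.1, 0.5]
gripper_width: 0.997
gripper_force: 0.0
```

Request:
apply_moves(
  moves=[
    [[-0.0235,0.0271,-0.004],0],
    [[-0.0235,0.0271,-0.004],0],
    [[-0.0235,0.0271,-0.004],0],
    [[-0.0235,0.0271,-0.004],0],
    [[-0.0235,0.0271,-0.004],0],
  ],
)

```text
time_s: 2.18
tcp_pos: [0.3356, -0.3894, 0.255]
ee_rot: [[-1.0, 0.001, 0.001], [0.001, 1.0, -0.0], [-0.001, -0.0, -1.0]]
wrist_force: [1.2, -0.5, -0.1]
gripper_width: 1.001
gripper_force: 0.0
```

Request:
apply_moves(
  moves=[
    [[-0.0235,0.0271,-0.004],0],
    [[-0.0235,0.0271,-0.004],0],
    [[-0.0235,0.0271,-0.004],0],
    [[-0.0235,0.0271,-0.004],0],
    [[-0.0235,0.0271,-0.004],0],
  ],
)

```text
time_s: 2.6
tcp_pos: [0.4532, -0.2538, 0.2751]
ee_rot: [[-1.0, 0.0, 0.001], [0.0, 1.0, -0.0], [-0.001, -0.0, -1.0]]
wrist_force: [0.1, -0.7, -0.2]
gripper_width: 0.997
gripper_force: 0.0
```

Request:
apply_moves(
  moves=[
    [[-0.0235,0.0271,-0.004],0],
    [[-0.0235,0.0271,-0.004],0],
    [[0,0,0],0],
    [[0,0,0],0],
  ],
)

```text
time_s: 2.93
tcp_pos: [0.5004, -0.1998, 0.2825]
ee_rot: [[-1.0, -0.003, 0.0], [-0.003, 1.0, 0.0], [-0.0, 0.0, -1.0]]
wrist_force: [0.2, -0.3, -0.9]
gripper_width: 0.997
gripper_force: 0.0
```

Run:
```python
from h import *
import pickle
s=r.sense(); print(s["time_s"],s["tcp_pos"],s["ee_rot"],s["joints"])
P={}
for c in ["scene","wrist","top"]:
    P[c]=imaging.capture(c)
pickle.dump(P,open("p1.pkl","wb"))
cv2.imwrite("pics/w1.png",P["wrist"]["frame"])
cv2.imwrite("pics/s1.png",cv2.resize(P["scene"]["frame"][150:350,120:370],None,fx=3,fy=3))
for n in ["fixture","cradle","stop","wing","pad"]:
    for q in models.place_of(P["wrist"],n)[:2]:
        u=uv(P["wrist"],q["at"]);print(n,round(q["confidence"],2),u.round(1),atz(P["wrist"],u,{"fixture":0,"wing":.095,"pad":.055}.get(n,.048)).round(4))
```

```text
2.9333 [ 0.50040017 -0.19977958  0.28250564] [[-9.99996833e-01 -2.51637082e-03  3.47036826e-05]
 [-2.51636828e-03  9.99996831e-01  7.29662419e-05]
 [-3.48871828e-05  7.28786835e-05 -9.99999997e-01]] [-4.51402009e+00  1.14169003e+01 -5.87026835e+00 -4.52879737e-03
 -7.27111782e+01 -8.53404566e+01]
fixture 0.76 [331.5 200.8] [ 0.5521 -0.1844  0.    ]
cradle 0.67 [331.  211.9] [ 0.5523 -0.1866  0.048 ]
stop 0.8 [245.2 217.2] [ 0.5593 -0.2923  0.048 ]
wing 0.81 [325.6 159.9] [ 0.4803 -0.1943  0.095 ]
wing 0.56 [334.7 199. ] [ 0.5224 -0.1844  0.095 ]
pad 0.56 [327.9 213.7] [ 0.5523 -0.1906  0.055 ]
```

View pics/w1.png

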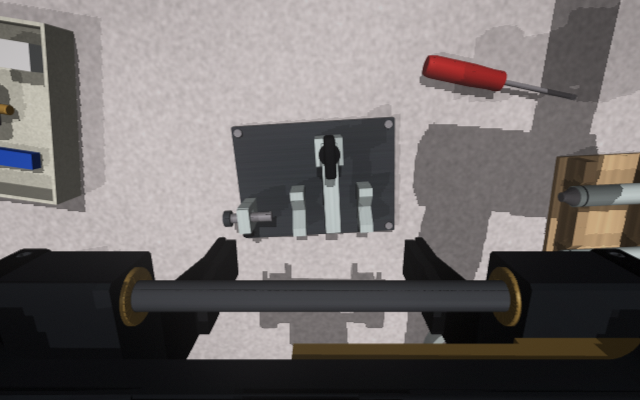

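View pics/s1.png

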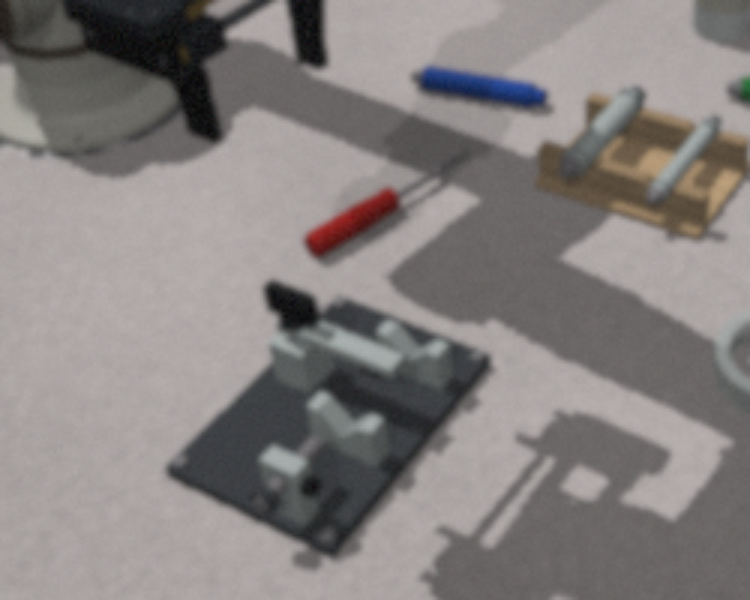

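The first picture, from the wrist camera, shows the fixture with wing at (329,155), bar over the cradle down to (333,230), saddles at (297,210) and (365,208), and rod end at (271,216). It also shows that the hand is wide along its closing line. With the wing parked at x=-75 and its top about 121 mm high, the hand must therefore grip the holder at fixture y ≥ 60. I'll take a second view for measuring.

Request:
apply_moves(
  moves=[
    [[0.02,0.025,0.02],0],
    [[0.02,0.025,0.02],0],
    [[0,0,0],0],
    [[0,0,0],0],
  ],
)

```text
time_s: 3.67
tcp_pos: [0.4572, -0.1509, 0.2415]
ee_rot: [[-1.0, -0.0, -0.003], [-0.0, 1.0, -0.0], [0.003, -0.0, -1.0]]
wrist_force: [0.1, -0.2, 1.1]
gripper_width: 1.001
gripper_force: 0.0
```

```bash
cat > m.py <<'E'
from h import *
import pickle,sys
np.set_printoptions(precision=4,suppress=True)
P=pickle.load(open("p1.pkl","rb")); A=P["wrist"]; B=imaging.capture("wrist"); pickle.dump(B,open("p2.pkl","wb"))
cv2.imwrite("pics/w2.png",cv2.resize(B["frame"][60:300,180:500],None,fx=2.5,fy=2.5,interpolation=cv2.INTER_CUBIC))
pa={}
for q in ["fixture","cradle","stop","wing","pad","holder","nose"]:
    for p,n in ((A,"A"),(B,"B"),(P["top"],"T"),(P["scene"],"S")):
        try: L=models.place_of(p,q)
        except Exception as e: print(n,e); continue
        if L:
            u=uv(p,L[0]["at"]); pa[q,n]=u; print(q,n,round(L[0]["confidence"],2),u.round(1))
    rs=[ray(p,pa[q,n]) for p,n in ((A,"A"),(B,"B"),(P["top"],"T"),(P["scene"],"S")) if (q,n) in pa]
    if len(rs)>1: print("  ALL",q,*tri(rs))
    if (q,"A") in pa and (q,"B") in pa: print("  AB",q,*tri([ray(A,pa[q,"A"]),ray(B,pa[q,"B"])]))
for p in (A,B):
    g=cv2.cvtColor(p["frame"],cv2.COLOR_BGR2GRAY); m=((g<75)).astype(np.uint8)
    reg=models.cut_out(p,"fixture") if p is B else None
    n,l,st,c=cv2.connectedComponentsWithStats(m)
    k=max(range(1,n),key=lambda i: st[i,4] if 80<c[i][1]<260 and 250<c[i][0]<420 and st[i,2]<300 else 0)
    ct=max(cv2.findContours((l==k).astype(np.uint8),cv2.RETR_EXTERNAL,cv2.CHAIN_APPROX_NONE)[0],key=len)[:,0]
    W=np.array([atz(p,u,.012)[:2] for u in ct.astype(float)]); rc=cv2.minAreaRect((W*1000).astype(np.float32)); print("rect",rc,st[k])
    for name,sel,ax in (("minx",W[:,0]<W[:,0].min()+.012,1),("maxy",W[:,1]>W[:,1].max()-.012,0),("miny",W[:,1]<W[:,1].min()+.012,0)):
        Q=W[sel]; a=Q[:,ax]; lo,hi=a.min(),a.max(); Q=Q[(a>lo+.02)&(a<hi-.02)]
        vx,vy,x0,y0=cv2.fitLine((Q*1000).astype(np.float32),cv2.DIST_HUBER,0,.01,.01).ravel(); print(name,len(Q),"dir",np.degrees(np.arctan2(vy,vx)).round(2),"pt",x0,y0)
E
python3 m.py
```

```text
fixture A 0.76 [331.5 200.8]
fixture B 0.81 [294.1 239.8]
fixture S 0.62 [248.  289.3]
  ALL fixture [ 0.5511 -0.1848 -0.003 ] [1.9, 1.2, 2.1]
  AB fixture [ 0.556  -0.1843 -0.0148] [0.6, 0.6]
cradle A 0.67 [331.  211.9]
cradle B 0.59 [288.4 258.3]
cradle S 0.88 [247.1 273.7]
  ALL cradle [ 0.5527 -0.1861  0.0479] [0.6, 0.7, 1.2]
  AB cradle [ 0.5525 -0.1866  0.0474] [0.1, 0.1]
stop A 0.8 [245.2 217.2]
stop B 0.71 [198.2 262.3]
stop T 0.74 [181.6 229.1]
stop S 0.65 [360.  158.1]
  ALL stop [ 0.4979 -0.0183  0.4066] [199.5, 176.7, 307.7, 250.4]
  AB stop [ 0.5634 -0.2953  0.0357] [0.1, 0.1]
wing A 0.81 [325.6 159.9]
wing B 0.77 [274.3 206.6]
wing S 0.95 [217.8 247.3]
  ALL wing [ 0.4788 -0.1926  0.0957] [2.2, 3.5, 3.5]
  AB wing [ 0.4818 -0.1951  0.0788] [1.6, 1.6]
pad A 0.56 [327.9 213.7]
pad B 0.9 [286.  261.7]
pad T 0.69 [286.1 211.6]
pad S 0.81 [247.8 270.3]
  ALL pad [ 0.5461 -0.0916  0.0592] [99.2, 96.0, 263.0, 77.6]
  AB pad [ 0.5544 -0.1898  0.0505] [0.9, 0.9]
holder A 0.69 [623.6 196.3]
holder B 0.79 [602.7 241.8]
holder T 0.84 [216.3 179.7]
holder S 0.7 [321.4 191.4]
  ALL h
[... 466 characters left out ...]
1 pt 447.07614 -208.96428
maxy 81 dir 3.55 pt 518.5314 -105.09454
miny 63 dir 3.78 pt 514.1901 -306.4638
rect ((372.5453796386719, -67.35321044921875), (3.958120942115784e-09, 3.301682472229004), 0.044485319405794144) [394  95   4   1   4]Traceback (most recent call last):
  File "m.py", line 25, in <module>
    vx,vy,x0,y0=cv2.fitLine((Q*1000).astype(np.float32),cv2.DIST_HUBER,0,.01,.01).ravel(); print(name,len(Q),"dir",np.degrees(np.arctan2(vy,vx)).round(2),"pt",x0,y0)
                ~~~~~~~~~~~^^^^^^^^^^^^^^^^^^^^^^^^^^^^^^^^^^^^^^^^^^^^^^^^^^^^^^
cv2.error: OpenCV(4.12.0) /io/opencv/modules/imgproc/src/linefit.cpp:50: error: (-215:Assertion failed) count > 0 in function 'fitLine2D_wods'
```

The fixture is yawed +3.5°, with its cradle at (0.5526,-0.1864), which puts the wing at about (0.478,-0.191). I'll align above the wing and take a wrist look before descending.

Request:
apply_moves(
  moves=[
    [[-0.01,-0.02,0.03],0],
    [[-0.01,-0.02,0.03],0],
    [[0,0,0.03],-3.5],
    [[0,0,0.01],0],
    [[0,0,0],0],
  ],
)

```text
time_s: 5.58
tcp_pos: [0.4773, -0.1911, 0.1398]
ee_rot: [[-0.998, -0.058, -0.007], [-0.058, 0.998, 0.001], [0.007, 0.001, -1.0]]
wrist_force: [-0.0, 0.2, 0.4]
gripper_width: 1.002
gripper_force: 0.0
```

Run:
```python
from h import *
s=r.sense();print(s["tcp_pos"],s["ee_rot"].round(4).tolist() if hasattr(s["ee_rot"],'round') else s["ee_rot"])
p=imaging.capture("wrist")
for n in ("wing","cradle"):
    for q in models.place_of(p,n)[:1]: u=uv(p,q["at"]);print(n,q["confidence"],u,atz(p,u,.095 if n=="wing" else .048))
q=models.cut_out(p,"wing");print(q[0]["extent"] if q else None)
```

```text
[ 0.47728001 -0.19105348  0.13979857] [[-0.9983, -0.0584, -0.007], [-0.0584, 0.9983, 0.0009], [0.007, 0.0013, -1.0]]
wing 0.76 [321.088 228.8  ] [ 0.47911487 -0.18973408  0.095     ]
cradle 0.84 [318.208 294.12 ] [ 0.5555892  -0.18739569  0.048     ]
None
```

Request:
apply_moves(
  moves=[
    [[-0.001,0,0.02],0],
    [[0,0,0.02],0],
    [[0,0,0.015],0],
    [[0,0,0.007],0],
    [[0,0,0],0],
  ],
)

```text
time_s: 6.2
tcp_pos: [0.4803, -0.1909, 0.0805]
ee_rot: [[-0.998, -0.061, -0.001], [-0.061, 0.998, 0.0], [0.001, 0.0, -1.0]]
wrist_force: [-0.3, -0.3, 1.5]
gripper_width: 0.999
gripper_force: 0.0
```

Request:
apply_moves(
  moves=[
    [[0,0,0],0],
    [[0,0,0],0],
    [[0,0,0],0],
    [[0,0,0],0],
    [[0,0,0],0],
  ],
  hand=0,
)

```text
time_s: 6.62
tcp_pos: [0.4807, -0.1912, 0.0812]
ee_rot: [[-0.998, -0.061, 0.001], [-0.061, 0.998, -0.0], [-0.001, -0.0, -1.0]]
wrist_force: [0.7, -0.3, 0.3]
gripper_width: 0.705
gripper_force: 0.0
```

Request:
apply_moves(
  moves=[
    [[0,0,0],0],
    [[0,0,0],0],
    [[0,0,0],0],
    [[0,0,0],0],
    [[0,0,0],0],
  ],
)

```text
time_s: 7.03
tcp_pos: [0.4803, -0.1912, 0.0805]
ee_rot: [[-0.998, -0.06, -0.0], [-0.06, 0.998, 0.0], [0.0, 0.0, -1.0]]
wrist_force: [0.3, -0.3, 0.2]
gripper_width: 0.324
gripper_force: 0.0
```

Request:
apply_moves(
  moves=[
    [[0.002,0,0.003],0],
    [[0,0,0],0],
    [[0,0,0],0],
    [[0,0,0],0],
    [[0,0,0],0],
  ],
)

```text
time_s: 7.45
tcp_pos: [0.4777, -0.1909, 0.0771]
ee_rot: [[-0.998, -0.06, -0.002], [-0.06, 0.998, 0.001], [0.002, 0.001, -1.0]]
wrist_force: [-0.7, 2.0, -1.8]
gripper_width: 0.136
gripper_force: 30.0
```

Request:
apply_moves(
  moves=[
    [[0,0,0],0],
    [[0,0,0],0],
    [[0,0,0],0],
  ],
)

```text
time_s: 7.7
tcp_pos: [0.4777, -0.191, 0.0771]
ee_rot: [[-0.998, -0.06, -0.002], [-0.06, 0.998, 0.001], [0.001, 0.001, -1.0]]
wrist_force: [-1.7, 4.1, -2.3]
gripper_width: 0.133
gripper_force: 30.0
```

Request:
apply_moves(
  moves=[
    [[0,0,-0.004],0],
    [[0,0,-0.004],0],
    [[0,0,-0.004],0],
    [[0,0,-0.004],0],
    [[0,0,0],0],
  ],
)

```text
time_s: 8.12
tcp_pos: [0.4776, -0.191, 0.0935]
ee_rot: [[-0.998, -0.06, -0.001], [-0.06, 0.998, 0.001], [0.001, 0.001, -1.0]]
wrist_force: [0.8, 3.7, -11.5]
gripper_width: 0.132
gripper_force: 30.0
```

Request:
apply_moves(
  moves=[
    [[0,0,-0.004],0],
    [[0,0,-0.003],0],
    [[0,0,-0.002],0],
    [[0,0,0],0],
  ],
)

```text
time_s: 8.45
tcp_pos: [0.4777, -0.191, 0.1025]
ee_rot: [[-0.998, -0.06, -0.001], [-0.06, 0.998, 0.001], [0.001, 0.001, -1.0]]
wrist_force: [-0.9, 4.1, -13.0]
gripper_width: 0.133
gripper_force: 30.0
```

Run:
```python
from h import *
s=r.sense();print(s["tcp_pos"],s["wrist_force"],s["moment"])
p=imaging.capture("wrist");q=imaging.capture("scene")
R=[]
for c in (p,q):
    L=models.place_of(c,"pad");print(L[:1])
    if L:R.append(ray(c,uv(c,L[0]["at"])))
if len(R)>1: print(tri(R))
```

```text
[ 0.47765209 -0.19100481  0.10253298] [ -0.89657525   4.13995742 -13.01193362] [ 1.27419861  0.02759421 -0.03819757]
[{'at': [0.5034, 0.8675], 'confidence': 0.63}]
[{'at': [0.3784, 0.658], 'confidence': 0.75}]
(array([ 0.54891968, -0.18711659,  0.08254405]), [2.7, 2.7])
```

Request:
apply_moves(
  moves=[
    [[0,0,0],-3],
    [[0,0,0],-5],
    [[0,0,0],-6],
    [[0,0,0],-6],
    [[0,0,0],-6],
  ],
)

```text
time_s: 9.07
tcp_pos: [0.4777, -0.1911, 0.1021]
ee_rot: [[-0.868, -0.496, -0.002], [-0.496, 0.868, 0.0], [0.001, 0.001, -1.0]]
wrist_force: [-0.4, 5.2, -13.4]
gripper_width: 0.135
gripper_force: 30.0
```

Request:
apply_moves(
  moves=[
    [[0,0,0],-6],
    [[0,0,0],-6],
    [[0,0,0],-6],
    [[0,0,0],-6],
    [[0,0,0],-6],
  ],
)

```text
time_s: 9.48
tcp_pos: [0.4778, -0.1912, 0.1022]
ee_rot: [[-0.504, -0.864, -0.001], [-0.864, 0.504, 0.0], [0.0, 0.001, -1.0]]
wrist_force: [-1.0, 3.9, -12.8]
gripper_width: 0.131
gripper_force: 30.0
```

Request:
apply_moves(
  moves=[
    [[0,0,0],-6],
    [[0,0,0],-6],
    [[0,0,0],-6],
    [[0,0,0],-6],
    [[0,0,0],-4],
  ],
)

```text
time_s: 9.9
tcp_pos: [0.4779, -0.1912, 0.1022]
ee_rot: [[-0.04, -0.999, -0.001], [-0.999, 0.04, 0.0], [-0.0, 0.001, -1.0]]
wrist_force: [-0.6, 4.2, -13.5]
gripper_width: 0.136
gripper_force: 30.0
```

Request:
apply_moves(
  moves=[
    [[0,0,0],-4],
    [[0,0,0],-1],
    [[0,0,0],0],
  ],
)

```text
time_s: 10.15
tcp_pos: [0.4779, -0.1912, 0.1023]
ee_rot: [[0.042, -0.999, -0.001], [-0.999, -0.042, 0.0], [-0.0, 0.001, -1.0]]
wrist_force: [-1.0, 4.3, -14.9]
gripper_width: 0.131
gripper_force: 30.0
```

Request:
apply_moves(
  moves=[
    [[0,0,0.001],0],
    [[0,0,0.001],0],
    [[0,0,0.001],0],
    [[0,0,0],0],
  ],
)

```text
time_s: 10.48
tcp_pos: [0.478, -0.1912, 0.0992]
ee_rot: [[0.043, -0.999, -0.001], [-0.999, -0.043, 0.0], [-0.0, 0.001, -1.0]]
wrist_force: [-2.1, 4.9, -13.8]
gripper_width: 0.134
gripper_force: 30.0
```

Request:
apply_moves(
  moves=[
    [[0,0,0.001],0],
    [[0,0,0],0],
  ],
)

```text
time_s: 10.65
tcp_pos: [0.478, -0.1912, 0.099]
ee_rot: [[0.043, -0.999, -0.001], [-0.999, -0.043, -0.0], [-0.0, 0.001, -1.0]]
wrist_force: [-2.4, 5.7, -9.7]
gripper_width: 0.133
gripper_force: 30.0
```

Request:
apply_moves(
  moves=[
    [[0,0,0.001],0],
    [[0,0,0.001],0],
    [[0,0,0],0],
  ],
)

```text
time_s: 10.9
tcp_pos: [0.4781, -0.1913, 0.0987]
ee_rot: [[0.044, -0.999, -0.001], [-0.999, -0.044, -0.001], [0.001, 0.001, -1.0]]
wrist_force: [-6.7, 8.6, 0.7]
gripper_width: 0.139
gripper_force: 30.0
```

Request:
apply_moves(
  moves=[
    [[0,0,0],0],
    [[0,0,0],0],
    [[0,0,0],0],
    [[0,0,0],0],
    [[0,0,0],0],
  ],
  hand=0.06,
)

```text
time_s: 11.32
tcp_pos: [0.4804, -0.192, 0.0982]
ee_rot: [[0.044, -0.999, 0.005], [-0.999, -0.044, -0.002], [0.002, -0.005, -1.0]]
wrist_force: [0.4, -0.1, 0.1]
gripper_width: 0.431
gripper_force: 0.0
```

Request:
apply_moves(
  moves=[
    [[0,0,-0.01],0],
    [[0,0,-0.02],0],
    [[0,0,-0.03],0],
    [[0,0,-0.04],0],
    [[0,0,-0.04],0],
  ],
)

```text
time_s: 11.73
tcp_pos: [0.4781, -0.1916, 0.2388]
ee_rot: [[0.043, -0.999, -0.0], [-0.999, -0.043, -0.001], [0.001, 0.0, -1.0]]
wrist_force: [0.7, -0.1, 0.9]
gripper_width: 0.682
gripper_force: 0.0
```

Request:
apply_moves(
  moves=[
    [[-0.0365,-0.0085,0],0],
    [[-0.0365,-0.0085,0],0],
    [[-0.0365,-0.0085,0],0],
    [[-0.0365,-0.0085,0],0],
    [[-0.0365,-0.0085,0],0],
  ],
)

```text
time_s: 12.15
tcp_pos: [0.5135, -0.0057, 0.2382]
ee_rot: [[0.043, -0.999, 0.003], [-0.999, -0.043, 0.0], [0.0, -0.003, -1.0]]
wrist_force: [0.5, 0.3, -0.2]
gripper_width: 0.688
gripper_force: 0.0
```

Request:
apply_moves(
  moves=[
    [[-0.0365,-0.0085,0],0],
    [[-0.0365,-0.0085,0],0],
    [[-0.0365,-0.0085,0],0],
    [[-0.0365,-0.0085,0],0],
    [[0,0,0],0],
  ],
)

```text
time_s: 12.57
tcp_pos: [0.5425, 0.1455, 0.2374]
ee_rot: [[0.049, -0.999, 0.003], [-0.999, -0.049, 0.001], [-0.001, -0.003, -1.0]]
wrist_force: [0.1, -0.4, 0.6]
gripper_width: 0.687
gripper_force: 0.0
```

Run:
```python
from h import *
import pickle
p=imaging.capture("wrist");pickle.dump(p,open("p3.pkl","wb"));cv2.imwrite("pics/w3.png",p["frame"])
print(r.sense()["tcp_pos"])
for n,z in (("holder",.042),("nose",.042),("slim_holder",.042),("rack",0)):
    for q in models.place_of(p,n)[:3]: u=uv(p,q["at"]);print(n,round(q["confidence"],2),u.round(1),atz(p,u,z).round(4))
```

```text
[0.54155216 0.14316343 0.23719704]
holder 0.97 [233.4 330.4] [0.6414 0.3452 0.042 ]
holder 0.86 [329.3 200.9] [0.5323 0.1725 0.042 ]
holder 0.57 [470.3 230.6] [0.3721 0.1993 0.042 ]
nose 0.97 [534.5 219.2] [0.3033 0.1823 0.042 ]
nose 0.87 [328.8 132.4] [0.537  0.0988 0.042 ]
nose 0.64 [286.6 312.1] [0.5762 0.3157 0.042 ]
slim_holder 0.87 [252.5 199.9] [0.6165 0.1756 0.042 ]
rack 0.73 [294.6 190.4] [0.5735 0.1736 0.    ]
```

Request:
apply_moves(
  moves=[
    [[-0.025,0,0],0],
    [[-0.025,0,0],0],
    [[0,0,0],0],
    [[0,0,0],0],
  ],
)

```text
time_s: 13.15
tcp_pos: [0.5385, 0.1897, 0.2368]
ee_rot: [[0.043, -0.999, 0.0], [-0.999, -0.043, -0.0], [0.0, -0.0, -1.0]]
wrist_force: [0.2, -0.2, -1.0]
gripper_width: 0.691
gripper_force: 0.0
```

Run:
```python
from h import *
import pickle
np.set_printoptions(precision=4,suppress=True)
A=pickle.load(open("p3.pkl","rb"));B=imaging.capture("wrist");pickle.dump(B,open("p4.pkl","wb"))
cv2.imwrite("pics/w4.png",B["frame"]);print(r.sense()["tcp_pos"])
for n,z in (("holder",.042),("nose",.042),("slim_holder",.042),("rack",0)):
    L=[models.place_of(p,n)[:3] for p in (A,B)]
    for q in L[1]: u=uv(B,q["at"]);print(n,round(q["confidence"],2),u.round(1),atz(B,u,z).round(4))
    for a in L[0]:
        for b in L[1]:
            x,e=tri([ray(A,uv(A,a["at"])),ray(B,uv(B,b["at"]))])
            if max(e)<4: print("  3d",n,x,e)
```

```text
[0.5385 0.1892 0.2368]
holder 0.8 [326.3 160.4] [0.5334 0.1719 0.042 ]
holder 0.69 [473.2 192.8] [0.372  0.2004 0.042 ]
  3d holder [0.533  0.171  0.0473] [0.5, 0.5]
  3d holder [0.3678 0.2026 0.0331] [0.0, 0.0]
nose 0.87 [541.6 181.6] [0.3006 0.1848 0.042 ]
nose 0.66 [326.7  90.3] [0.5363 0.1015 0.042 ]
  3d nose [0.2888 0.1886 0.0227] [1.1, 1.1]
  3d nose [0.5361 0.1008 0.0181] [0.2, 0.2]
slim_holder 0.7 [251.9 163.2] [0.612  0.1783 0.042 ]
  3d slim_holder [0.6191 0.1829 0.0173] [2.2, 2.2]
rack 0.67 [290.9 158.2] [0.5741 0.1781 0.    ]
  3d rack [ 0.577   0.1852 -0.0436] [0.6, 0.6]
```

View pics/w4.png

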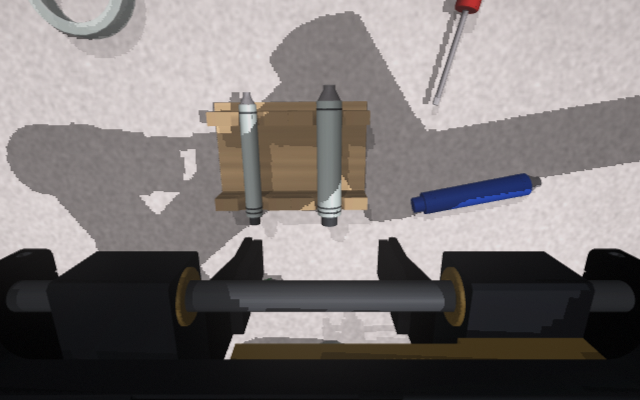

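The thick holder runs from its nose at (328,86) to its tail at (329,226) in the rack's right-hand place here. The slim one is at (250,160), and the blue look-alike is off to the right. Next I'll measure the axis ends.

Run:
```python
from h import *
import pickle
np.set_printoptions(precision=4,suppress=True)
B=imaging.capture("wrist");T=imaging.capture("top");S=imaging.capture("scene")
print(r.sense()["tcp_pos"])
for p,near in ((B,(328,158)),(T,(289,224)),(S,(321,194))):
    for q in models.cut_out(p,"holder"):
        m=q["region"]; y,x=np.nonzero(m)
        if abs(x.mean()-near[0])>25 or abs(y.mean()-near[1])>25: continue
        pts=np.c_[x,y].astype(float); c=pts.mean(0); d=np.linalg.svd(pts-c,full_matrices=False)[2][0]
        t=(pts-c)@d; e0=c+d*t.min(); e1=c+d*t.max()
        a,b=atz(p,e0,.042),atz(p,e1,.042); v=b-a
        print(q["confidence"],len(x),e0,e1,a[:2],b[:2],"len",np.linalg.norm(v),"ang",np.degrees(np.arctan2(v[1],v[0])))
```

```text
[0.5385 0.19   0.2366]
0.73 292 [316.0382 222.7868] [284.8205 224.3026] [0.5373 0.0973] [0.5316 0.1759] len 0.07879560926546376 ang 94.10479913473021
0.53 327 [333.2105 180.1197] [307.1892 208.25  ] [0.527  0.2462] [0.5346 0.0911] len 0.15524440598960687 ang -87.17566849036686
```

Request:
apply_moves(
  moves=[
    [[0.0127,0.006,0.035],0],
    [[0,0,0.035],0],
    [[0,0,0.035],0],
    [[0,0,0.035],0],
    [[0,0,0],0],
  ],
)

```text
time_s: 14.32
tcp_pos: [0.5284, 0.1747, 0.0898]
ee_rot: [[0.041, -0.999, -0.013], [-0.999, -0.041, -0.007], [0.006, 0.013, -1.0]]
wrist_force: [-1.1, -0.2, -0.6]
gripper_width: 0.687
gripper_force: 0.0
```

Run:
```python
from h import *
np.set_printoptions(precision=4,suppress=True)
s=r.sense();print(s["tcp_pos"],s["gripper_width"])
p=imaging.capture("wrist");cv2.imwrite("pics/w5.png",p["frame"])
for q in models.place_of(p,"holder")[:2]: u=uv(p,q["at"]);print(q["confidence"],u,atz(p,u,.042))
for q in models.place_of(p,"nose")[:2]: u=uv(p,q["at"]);print(q["confidence"],u,atz(p,u,.042))
for y in (.095,.134,.173,.212,.233): print(y,proj(p,[.533,y,.042]))
```

```text
[0.5284 0.1747 0.0898] 0.6869325112224011
0.71 [313.024 219.6  ] [0.5331 0.1713 0.042 ]
0.59 [536. 262.] [0.3794 0.1964 0.042 ]
0.94 [634.624 240.8  ] [0.3156 0.1785 0.042 ]
0.8 [313.984 101.6  ] [0.5352 0.0973 0.042 ]
0.095 [317.8631  97.6331]
0.134 [315.3803 163.005 ]
0.173 [313.1388 222.0237]
0.212 [311.1051 275.5725]
0.233 [310.0862 302.4008]
```

View pics/w5.png

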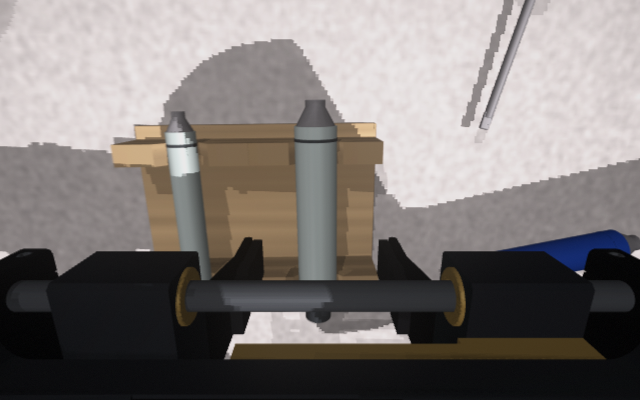

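The thick holder is centred between the open fingers at x≈315 px, with its nose at (315,102). The slim holder, at (180,130), is clear of the left finger.

Request:
apply_moves(
  moves=[
    [[0,0,0],0],
    [[0,0,0],0],
  ],
)

```text
time_s: 14.63
tcp_pos: [0.5345, 0.1782, 0.0991]
ee_rot: [[0.043, -0.999, 0.004], [-0.999, -0.043, 0.003], [-0.002, -0.004, -1.0]]
wrist_force: [0.7, -0.1, -0.1]
gripper_width: 0.693
gripper_force: 0.0
```

Request:
apply_moves(
  moves=[
    [[0,0.0013,0.025],0],
    [[0,0,0.02],0],
    [[0,0,0.015],0],
    [[0,0,0.006],0],
    [[0,0,0],0],
  ],
)

```text
time_s: 15.05
tcp_pos: [0.5317, 0.1771, 0.0304]
ee_rot: [[0.043, -0.999, -0.001], [-0.999, -0.043, -0.0], [0.0, 0.001, -1.0]]
wrist_force: [0.4, 0.6, -0.8]
gripper_width: 0.697
gripper_force: 0.0
```

Request:
apply_moves(
  moves=[
    [[0,0,0],0],
    [[0,0,0],0],
  ],
)

```text
time_s: 15.22
tcp_pos: [0.5329, 0.1778, 0.0321]
ee_rot: [[0.043, -0.999, 0.003], [-0.999, -0.043, 0.002], [-0.001, -0.003, -1.0]]
wrist_force: [0.8, -0.5, -0.1]
gripper_width: 0.687
gripper_force: 0.0
```

Request:
apply_moves(
  moves=[
    [[0,0,0.0045],0],
    [[0,0,0],0],
    [[0,0,0],0],
    [[0,0,0],0],
    [[0,0,0],0],
  ],
  hand=0,
)

```text
time_s: 15.63
tcp_pos: [0.5319, 0.1772, 0.0262]
ee_rot: [[0.043, -0.999, 0.0], [-0.999, -0.043, 0.0], [-0.0, -0.0, -1.0]]
wrist_force: [-0.0, -0.0, -0.6]
gripper_width: 0.392
gripper_force: 0.0
```

Request:
apply_moves(
  moves=[
    [[0,0,0],0],
    [[0,0,0],0],
    [[0,0,0],0],
    [[0,0,0],0],
    [[0,0,0],0],
  ],
)

```text
time_s: 16.05
tcp_pos: [0.5298, 0.1768, 0.0258]
ee_rot: [[0.043, -0.999, -0.004], [-0.999, -0.043, -0.001], [0.001, 0.004, -1.0]]
wrist_force: [-4.8, 2.1, 2.4]
gripper_width: 0.29
gripper_force: 30.0
```

Request:
apply_moves(
  moves=[
    [[0,0,0],0],
    [[0,0,0],0],
  ],
)

```text
time_s: 16.22
tcp_pos: [0.5298, 0.1768, 0.0258]
ee_rot: [[0.043, -0.999, -0.004], [-0.999, -0.043, -0.001], [0.001, 0.004, -1.0]]
wrist_force: [-4.5, 1.6, 3.7]
gripper_width: 0.29
gripper_force: 30.0
```

Request:
apply_moves(
  moves=[
    [[0,0,-0.004],0],
    [[0.007,0.002,0],0],
    [[0.007,0,0],0],
    [[0,0,0],0],
    [[0,0,0.0035],0],
  ],
)

```text
time_s: 16.63
tcp_pos: [0.5308, 0.1625, 0.0268]
ee_rot: [[0.042, -0.999, 0.001], [-0.999, -0.042, 0.0], [-0.0, -0.001, -1.0]]
wrist_force: [-0.6, 0.5, -3.0]
gripper_width: 0.289
gripper_force: 30.0
```

Request:
apply_moves(
  moves=[
    [[0,0,0],0],
    [[0,0,0],0],
  ],
)

```text
time_s: 16.8
tcp_pos: [0.5304, 0.1629, 0.0262]
ee_rot: [[0.043, -0.999, -0.0], [-0.999, -0.043, -0.0], [0.0, 0.0, -1.0]]
wrist_force: [-0.6, 0.1, -2.6]
gripper_width: 0.291
gripper_force: 30.0
```

Request:
apply_moves(
  moves=[
    [[0,0,0.0007],0],
    [[0,0,0],0],
  ],
)

```text
time_s: 16.97
tcp_pos: [0.5305, 0.1631, 0.0259]
ee_rot: [[0.043, -0.999, 0.0], [-0.999, -0.043, -0.0], [0.0, -0.0, -1.0]]
wrist_force: [-0.2, -1.0, -1.7]
gripper_width: 0.289
gripper_force: 30.0
```

Request:
apply_moves(
  moves=[
    [[0,0,0],0],
    [[0,0,0],0],
    [[0,0,0],0],
    [[0,0,0],0],
    [[0,0,0],0],
  ],
  hand=0.05,
)

```text
time_s: 17.38
tcp_pos: [0.5305, 0.1633, 0.0261]
ee_rot: [[0.043, -0.999, 0.001], [-0.999, -0.043, 0.0], [-0.0, -0.001, -1.0]]
wrist_force: [0.6, 0.4, -0.2]
gripper_width: 0.542
gripper_force: 0.0
```

Request:
apply_moves(
  moves=[
    [[-0.012,0,0],0],
    [[-0.012,0,0],0],
    [[-0.012,0,0],0],
    [[0,0,0],0],
    [[0,0,0],0],
  ],
)

```text
time_s: 17.8
tcp_pos: [0.5287, 0.2003, 0.0257]
ee_rot: [[0.044, -0.999, 0.0], [-0.999, -0.044, 0.0], [-0.0, -0.0, -1.0]]
wrist_force: [-0.2, -0.5, 0.7]
gripper_width: 0.573
gripper_force: 0.0
```

Request:
apply_moves(
  moves=[
    [[0,0,0],0],
    [[0,0,0],0],
    [[0,0,0],0],
    [[0,0,0],0],
    [[0,0,0],0],
  ],
  hand=0,
)

```text
time_s: 18.22
tcp_pos: [0.5287, 0.1988, 0.0259]
ee_rot: [[0.043, -0.999, -0.0], [-0.999, -0.043, 0.0], [-0.0, 0.0, -1.0]]
wrist_force: [-0.4, 0.7, 1.3]
gripper_width: 0.288
gripper_force: 30.0
```

Request:
apply_moves(
  moves=[
    [[0,0,0],0],
    [[0,0,0],0],
    [[0,0,-0.01],0],
    [[0,0,-0.015],0],
    [[0,0,0],0],
  ],
)

```text
time_s: 18.63
tcp_pos: [0.5304, 0.1999, 0.0534]
ee_rot: [[0.044, -0.999, 0.004], [-0.999, -0.044, 0.002], [-0.002, -0.004, -1.0]]
wrist_force: [0.3, -0.5, -1.3]
gripper_width: 0.29
gripper_force: 30.0
```

Request:
apply_moves(
  moves=[
    [[0,0,-0.025],0],
    [[0,0,-0.04],0],
    [[0,0,-0.03],0],
    [[0,0,0],0],
    [[0,0,0],0],
  ],
)

```text
time_s: 19.05
tcp_pos: [0.5294, 0.1997, 0.1475]
ee_rot: [[0.043, -0.999, 0.003], [-0.999, -0.043, 0.003], [-0.003, -0.003, -1.0]]
wrist_force: [-0.9, 0.4, -3.6]
gripper_width: 0.289
gripper_force: 30.0
```

Run:
```python
from h import *
np.set_printoptions(precision=4,suppress=True)
s=r.sense();print(s["tcp_pos"],s["ee_rot"],s["wrist_force"],s["moment"])
p=imaging.capture("wrist");q=imaging.capture("scene")
cv2.imwrite("pics/w6.png",p["frame"]);cv2.imwrite("pics/s6.png",cv2.resize(q["frame"][100:260,220:420],None,fx=3,fy=3))
for c,z in ((p,0.148),(q,.148)):
  for n in ("holder","nose"):
    for k in models.place_of(c,n)[:3]: u=uv(c,k["at"]);print(n,round(k["confidence"],2),u,atz(c,u,z))
```

```text
[0.5294 0.1997 0.1475] [[ 0.0425 -0.9991  0.0032]
 [-0.9991 -0.0425  0.0032]
 [-0.003  -0.0033 -1.    ]] [-0.8531  0.3982 -3.6139] [0.1104 0.2338 0.0315]
holder 0.9 [320.896 185.88 ] [0.5313 0.1619 0.148 ]
holder 0.63 [508.608 209.2  ] [0.4375 0.1697 0.148 ]
nose 0.63 [594.816 191.4  ] [0.3973 0.1588 0.148 ]
nose 0.34 [321.28 184.68] [0.5311 0.1613 0.148 ]
holder 0.77 [384.576 179.6  ] [0.7144 0.1733 0.148 ]
holder 0.74 [278.016 178.92 ] [0.483  0.0404 0.148 ]
holder 0.62 [317.632 159.08 ] [0.5181 0.1743 0.148 ]
nose 0.76 [302.912 173.68 ] [0.5237 0.0928 0.148 ]
nose 0.71 [364.288 178.2  ] [0.6681 0.1534 0.148 ]
nose 0.69 [256.512 171.8  ] [0.4152 0.0394 0.148 ]
```

View pics/s6.png

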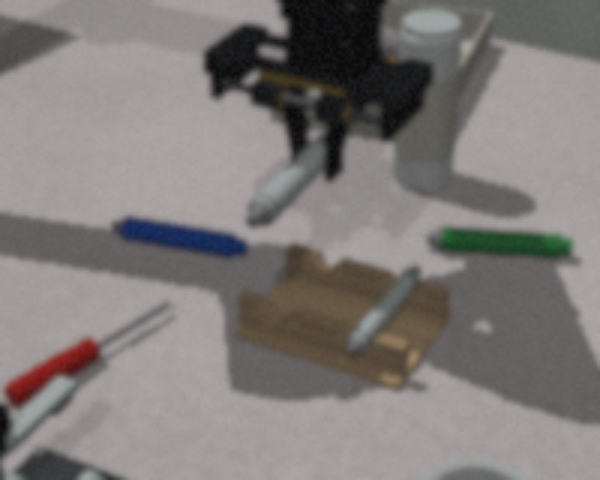

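The holder is held near its tail and looks roughly level. I'll quantify the tilt.

Run:
```python
from h import *
np.set_printoptions(precision=4,suppress=True)
p=imaging.capture("wrist");q=imaging.capture("scene")
s=r.sense();print(s["tcp_pos"])
R={}
for n in ("holder","nose"):
    for c,k in ((p,"w"),(q,"s")):
        L=models.place_of(c,n); print(n,k,[ (uv(c,a["at"]).round(1).tolist(),round(a["confidence"],2)) for a in L[:4]])
for t in (0,3,6,10,15):
    a=np.radians(t);G=np.array([s["tcp_pos"][0],s["tcp_pos"][1],s["tcp_pos"][2]+.016]);d=np.array([.043*np.cos(a),-.999*np.cos(a),-np.sin(a)])
    print(t,"nose w/s",proj(p,G+d*.117),proj(q,G+d*.117),"centre",proj(p,G+d*.042),proj(q,G+d*.042))
cv2.imwrite("pics/w7.png",cv2.resize(p["frame"][0:300,160:480],None,fx=2,fy=2))
```

```text
[0.5284 0.1988 0.1447]
holder w [([320.3, 188.3], 0.93), ([506.5, 209.3], 0.78)]
holder s [([276.7, 181.4], 0.84), ([383.0, 179.2], 0.71), ([211.7, 303.9], 0.56), ([316.9, 157.1], 0.55)]
nose w [([592.8, 193.0], 0.91), ([215.7, 167.7], 0.43)]
nose s [([361.6, 176.7], 0.93), ([303.7, 175.0], 0.66), ([254.8, 173.6], 0.65)]
0 nose w/s [321.0256  -7.1452] [303.6692 172.4676] centre [320.8536 185.8966] [318.0791 159.004 ]
3 nose w/s [320.9347  -1.9083] [303.7731 174.4897] centre [320.8271 184.8533] [318.0971 159.7131]
6 nose w/s [320.8509   3.7468] [303.9402 176.4312] centre [320.8012 184.0894] [318.1361 160.3988]
10 nose w/s [320.7496  11.8116] [304.259  178.8848] centre [320.7677 183.4893] [318.2203 161.2735]
15 nose w/s [320.6377  22.539 ] [304.8068 181.7184] centre [320.7276 183.3795] [318.3762 162.2969]
```

View pics/w7.png

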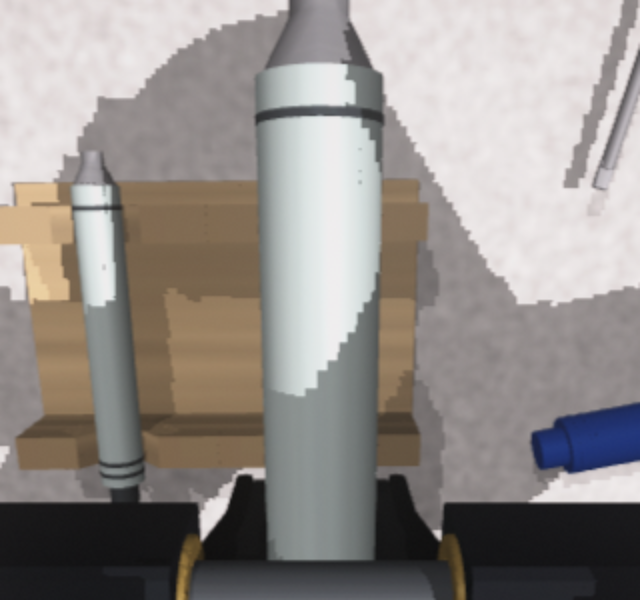

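The holder is level and gripped 41 mm behind its middle. I'll carry it to the fixture.

Request:
apply_moves(
  moves=[
    [[0.01,0,0],-1],
    [[0.02,0,0],0],
    [[0.03,0,0],0],
    [[0.03,0,0],0],
    [[0.03,0,0],0],
  ],
)

```text
time_s: 20.07
tcp_pos: [0.5358, 0.0783, 0.1459]
ee_rot: [[0.061, -0.998, 0.0], [-0.998, -0.061, 0.0], [-0.0, -0.0, -1.0]]
wrist_force: [0.5, 0.4, -2.6]
gripper_width: 0.292
gripper_force: 30.0
```

Request:
apply_moves(
  moves=[
    [[0.03,0,0],0],
    [[0.03,0,0],0],
    [[0.03,0,0],0],
    [[0.03,0,0],0],
    [[0.03,0,0],0],
  ],
)

```text
time_s: 20.48
tcp_pos: [0.5448, -0.0719, 0.146]
ee_rot: [[0.061, -0.998, 0.0], [-0.998, -0.061, 0.0], [-0.0, -0.0, -1.0]]
wrist_force: [1.6, 0.3, -3.2]
gripper_width: 0.29
gripper_force: 30.0
```

Request:
apply_moves(
  moves=[
    [[0.025,0,0],0],
    [[0.0175,0,0],0],
    [[0.01,0,0],0],
    [[0,0,0],0],
    [[0,0,0],0],
  ],
)

```text
time_s: 20.9
tcp_pos: [0.548, -0.1229, 0.1457]
ee_rot: [[0.06, -0.998, -0.0], [-0.998, -0.06, 0.0], [-0.0, 0.0, -1.0]]
wrist_force: [0.7, 0.3, -3.3]
gripper_width: 0.291
gripper_force: 30.0
```

Request:
apply_moves(
  moves=[
    [[0,0,0],0],
    [[0,0,0],0],
  ],
)

```text
time_s: 21.07
tcp_pos: [0.5482, -0.1219, 0.1459]
ee_rot: [[0.062, -0.998, 0.0], [-0.998, -0.062, 0.0], [-0.0, -0.0, -1.0]]
wrist_force: [0.3, 0.4, -2.7]
gripper_width: 0.294
gripper_force: 30.0
```

Run:
```python
from h import *
np.set_printoptions(precision=4,suppress=True)
s=r.sense();print(s["tcp_pos"],s["ee_rot"])
p=imaging.capture("wrist");q=imaging.capture("scene")
for n in ("holder","cradle","wing","stop","fixture"):
    for c,k in ((p,"w"),(q,"s")):
        L=models.place_of(c,n); print(n,k,[ (uv(c,a["at"]).round(1).tolist(),round(a["confidence"],2)) for a in L[:2]])
C=np.array([.5526,-.186,.048]);xf=np.array([.998,.061,0]);yf=np.array([-.061,.998,0])
for n,X in (("cradle",C),("wing",C-.075*xf+[0,0,.069]),("stop",C-.105*yf)): print(n,proj(p,X),proj(q,X))
cv2.imwrite("pics/w8.png",p["frame"])
```

```text
[ 0.5482 -0.1219  0.1459] [[ 0.0618 -0.9981  0.    ]
 [-0.9981 -0.0618  0.0002]
 [-0.0002 -0.0001 -1.    ]]
holder w [([318.5, 187.4], 0.71)]
holder s [([384.9, 180.9], 0.92), ([244.8, 230.8], 0.63)]
cradle w []
cradle s [([248.7, 273.5], 0.92), ([242.2, 229.2], 0.51)]
wing w [([453.8, 127.0], 0.71)]
wing s [([216.1, 239.5], 0.89), ([350.1, 203.2], 0.49)]
stop w []
stop s [([215.0, 306.5], 0.62)]
fixture w [([418.0, 226.3], 0.73)]
fixture s [([248.1, 286.6], 0.85)]
cradle [320.3947 119.7997] [246.5786 273.9047]
wing [456.9868 126.5327] [215.0876 240.1297]
stop [320.6288 -44.4464] [216.1868 307.512 ]
```

View pics/w8.png

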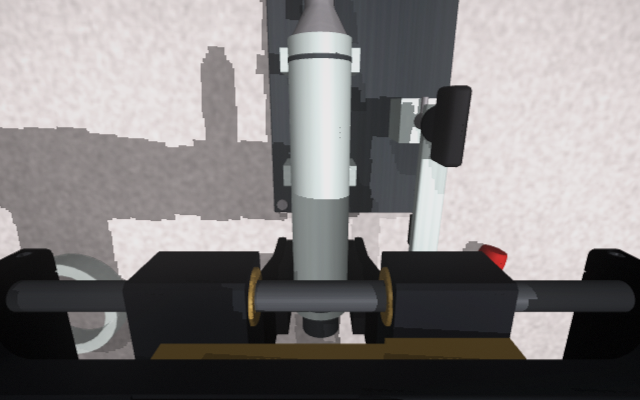

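The barrel (cols 289–352) is centred between the saddles' edges at 283 and 357. The parked wing at (452,125) lies well ahead of the hand. Descending.

Request:
apply_moves(
  moves=[
    [[0,0,0.015],0],
    [[0,0,0.025],0],
    [[0,0,0.025],0],
    [[0,0,0.015],0],
    [[0,0,0.005],0],
  ],
)

```text
time_s: 22.08
tcp_pos: [0.5461, -0.1229, 0.058]
ee_rot: [[0.06, -0.998, -0.006], [-0.998, -0.06, 0.0], [-0.0, 0.006, -1.0]]
wrist_force: [-0.5, 0.1, -2.0]
gripper_width: 0.288
gripper_force: 30.0
```

Request:
apply_moves(
  moves=[
    [[0,0,0.005],0],
    [[0,0,0.004],0],
    [[0,0,0.003],0],
    [[0,0,0.002],0],
    [[0,0,0],0],
  ],
)

```text
time_s: 22.5
tcp_pos: [0.5484, -0.1228, 0.0472]
ee_rot: [[0.061, -0.998, 0.001], [-0.998, -0.061, 0.0], [-0.0, -0.001, -1.0]]
wrist_force: [-0.7, -0.1, -4.1]
gripper_width: 0.291
gripper_force: 30.0
```

Request:
apply_moves(
  moves=[
    [[0,0,0.004],0],
    [[0,0,0.003],0],
    [[0,0,0.002],0],
    [[0,0,0.002],0],
    [[0,0,0],0],
  ],
)

```text
time_s: 22.92
tcp_pos: [0.5481, -0.1229, 0.0355]
ee_rot: [[0.061, -0.998, -0.0], [-0.998, -0.061, -0.0], [0.0, 0.0, -1.0]]
wrist_force: [0.2, -0.1, -2.4]
gripper_width: 0.288
gripper_force: 30.0
```

Request:
apply_moves(
  moves=[
    [[0,0,0.001],0],
    [[0,0,0],0],
  ],
)

```text
time_s: 23.08
tcp_pos: [0.5484, -0.1229, 0.0349]
ee_rot: [[0.061, -0.998, 0.0], [-0.998, -0.061, -0.0], [0.0, -0.0, -1.0]]
wrist_force: [-0.7, 0.2, -2.5]
gripper_width: 0.288
gripper_force: 30.0
```

Request:
apply_moves(
  moves=[
    [[0,0,0.001],0],
    [[0,0,0],0],
  ],
)

```text
time_s: 23.25
tcp_pos: [0.5484, -0.1228, 0.034]
ee_rot: [[0.061, -0.998, 0.001], [-0.998, -0.061, -0.0], [0.0, -0.001, -1.0]]
wrist_force: [-0.1, 0.8, -1.9]
gripper_width: 0.29
gripper_force: 30.0
```

Request:
apply_moves(
  moves=[
    [[0,0,0.001],0],
    [[0,0,0],0],
  ],
)

```text
time_s: 23.42
tcp_pos: [0.5484, -0.1228, 0.033]
ee_rot: [[0.061, -0.998, 0.001], [-0.998, -0.061, 0.0], [0.0, -0.001, -1.0]]
wrist_force: [1.0, 0.8, -1.5]
gripper_width: 0.289
gripper_force: 30.0
```

Request:
apply_moves(
  moves=[
    [[0,0,0.001],0],
    [[0,0,0],0],
  ],
)

```text
time_s: 23.58
tcp_pos: [0.5486, -0.1228, 0.0322]
ee_rot: [[0.061, -0.998, 0.001], [-0.998, -0.061, -0.0], [0.0, -0.001, -1.0]]
wrist_force: [-0.4, 1.4, 0.5]
gripper_width: 0.288
gripper_force: 30.0
```

Request:
apply_moves(
  moves=[
    [[0,0,0.001],0],
    [[0,0,0],0],
  ],
)

```text
time_s: 23.75
tcp_pos: [0.5488, -0.1228, 0.0319]
ee_rot: [[0.061, -0.998, 0.001], [-0.998, -0.061, -0.0], [0.0, -0.001, -1.0]]
wrist_force: [-1.0, 2.5, 4.4]
gripper_width: 0.288
gripper_force: 30.0
```

Request:
apply_moves(
  moves=[
    [[0,0,-0.0008],0],
    [[0,0,0],0],
  ],
)

```text
time_s: 23.92
tcp_pos: [0.5486, -0.1229, 0.0321]
ee_rot: [[0.061, -0.998, 0.001], [-0.998, -0.061, -0.0], [0.0, -0.001, -1.0]]
wrist_force: [1.5, 0.3, 1.5]
gripper_width: 0.289
gripper_force: 30.0
```

Request:
apply_moves(
  moves=[
    [[0,0,0],0],
    [[0,0,0],0],
    [[0,0,0],0],
    [[0,0,0],0],
    [[0,0,0],0],
  ],
  hand=0.05,
)

```text
time_s: 24.33
tcp_pos: [0.5479, -0.123, 0.0314]
ee_rot: [[0.06, -0.998, -0.001], [-0.998, -0.06, -0.0], [-0.0, 0.001, -1.0]]
wrist_force: [-0.5, -0.1, -0.8]
gripper_width: 0.545
gripper_force: 0.0
```

Request:
apply_moves(
  moves=[
    [[-0.015,0,0],0],
    [[-0.015,0,0],0],
    [[-0.017,0,0],0],
    [[0,0,0],0],
    [[0,0,0],0],
  ],
)

```text
time_s: 24.75
tcp_pos: [0.5453, -0.0755, 0.0317]
ee_rot: [[0.062, -0.998, -0.0], [-0.998, -0.062, -0.0], [0.0, 0.0, -1.0]]
wrist_force: [0.4, 0.3, -0.7]
gripper_width: 0.574
gripper_force: 0.0
```

Run:
```python
from h import *
np.set_printoptions(precision=4,suppress=True)
s=r.sense();print(s["tcp_pos"])
p=imaging.capture("wrist");q=imaging.capture("scene");t=imaging.capture("top")
C=np.array([.5526,-.186,.048]);yf=np.array([-.061,.998,0])
for n in ("holder","nose","stop"):
    for c,k in ((p,"w"),(q,"s"),(t,"t")):
        for a in models.place_of(c,n)[:4]:
            u=uv(c,a["at"]);X=atz(c,u,.048)
            if np.linalg.norm((X-C)[:2])<.16: print(n,k,u.round(1),round(a["confidence"],2),"yf",((X-C)@yf*1000).round(1))
for d in (-75,-53,22,95): print(d,proj(p,C+yf*d/1000))
cv2.imwrite("pics/w9.png",p["frame"])
```

```text
[ 0.5453 -0.0755  0.0317]
holder w [317.6  70.8] 0.85 yf 21.6
holder s [251.8 270.8] 0.96 yf 13.1
holder s [215.6 237.9] 0.19 yf 63.3
holder t [416.1 215.4] 0.58 yf 32.7
nose s [230.  294.3] 0.95 yf -64.0
nose t [452.  219.1] 0.48 yf -55.6
stop s [211.3 306.9] 0.78 yf -108.3
stop t [469.8 214. ] 0.71 yf -101.0
-75 [ 321.2791 -251.352 ]
-53 [ 321.1261 -164.4628]
22 [320.7099  71.9355]
95 [320.4132 240.4897]
```

View pics/w9.png

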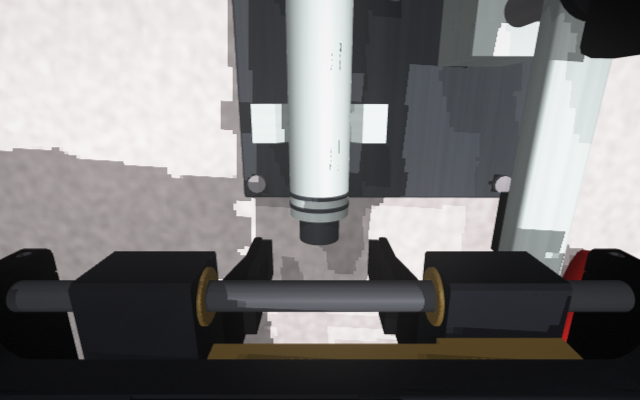

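The holder lies in both saddles, its tail end at (320,243). I'll shut the fingers behind it and push.

Request:
apply_moves(
  moves=[
    [[0,0,0],0],
    [[0,0,0],0],
    [[0,0,0],0],
    [[0,0,0],0],
    [[0,0,0],0],
  ],
  hand=0,
)

```text
time_s: 25.77
tcp_pos: [0.5453, -0.0759, 0.0317]
ee_rot: [[0.061, -0.998, 0.0], [-0.998, -0.061, 0.0], [-0.0, -0.0, -1.0]]
wrist_force: [1.4, 0.6, 0.7]
gripper_width: 0.279
gripper_force: 0.0
```

Request:
apply_moves(
  moves=[
    [[0,0,0],0],
    [[0,0,0],0],
    [[0,0,0],0],
    [[0,0,0],0],
    [[0,0,0],0],
  ],
)

```text
time_s: 26.18
tcp_pos: [0.5453, -0.0759, 0.0317]
ee_rot: [[0.06, -0.998, 0.0], [-0.998, -0.06, 0.0], [-0.0, -0.0, -1.0]]
wrist_force: [-0.2, 0.5, -0.2]
gripper_width: 0.011
gripper_force: 0.0
```

Request:
apply_moves(
  moves=[
    [[0.0015,0,0],0],
    [[0.0015,0,0],0],
    [[0.0015,0,0],0],
    [[0.0015,0,0],0],
    [[0,0,0],0],
  ],
)

```text
time_s: 26.6
tcp_pos: [0.5457, -0.0822, 0.0316]
ee_rot: [[0.06, -0.998, 0.0], [-0.998, -0.06, 0.0], [-0.0, -0.0, -1.0]]
wrist_force: [0.6, 0.3, -0.3]
gripper_width: 0.004
gripper_force: 0.0
```

Request:
apply_moves(
  moves=[
    [[0.0015,0,0],0],
    [[0.0015,0,0],0],
    [[0.0015,0,0],0],
    [[0.0015,0,0],0],
    [[0,0,0],0],
  ],
)

```text
time_s: 27.02
tcp_pos: [0.546, -0.0881, 0.0316]
ee_rot: [[0.06, -0.998, -0.0], [-0.998, -0.06, 0.0], [-0.0, 0.0, -1.0]]
wrist_force: [0.1, 1.3, -0.1]
gripper_width: 0.006
gripper_force: 0.8
```

Request:
apply_moves(
  moves=[
    [[0.001,0,0],0],
    [[0.001,0,0],0],
    [[0.001,0,0],0],
    [[0.001,0,0],0],
    [[0,0,0],0],
  ],
)

```text
time_s: 27.43
tcp_pos: [0.5463, -0.0921, 0.0317]
ee_rot: [[0.06, -0.998, 0.0], [-0.998, -0.06, -0.0], [0.0, -0.0, -1.0]]
wrist_force: [0.5, 1.7, 0.1]
gripper_width: 0.004
gripper_force: 0.8
```

Request:
apply_moves(
  moves=[
    [[0.001,0,0],0],
    [[0.001,0,0],0],
    [[0.001,0,0],0],
    [[0.001,0,0],0],
    [[0,0,0],0],
  ],
)

```text
time_s: 27.85
tcp_pos: [0.5465, -0.0961, 0.0316]
ee_rot: [[0.06, -0.998, -0.0], [-0.998, -0.06, -0.0], [0.0, 0.0, -1.0]]
wrist_force: [0.7, 2.0, 0.8]
gripper_width: 0.004
gripper_force: 0.8
```

Run:
```python
from h import *
import pickle
C=np.array([.5526,-.186,.048]);yf=np.array([-.061,.998,0])
B=pickle.load(open("p2.pkl","rb"));P=pickle.load(open("p1.pkl","rb"))
for n,p in (("A",P["wrist"]),("B",B)):
    g=cv2.cvtColor(p["frame"],cv2.COLOR_BGR2GRAY)
    print(n,[(d,int(np.mean([cv2.getRectSubPix(g,(3,5),tuple(map(float,proj(p,C+yf*d/1000+[0,0,.004]))))]))) for d in range(-96,-56,2)])
```

```text
A [(-96, 115), (-94, 118), (-92, 120), (-90, 126), (-88, 132), (-86, 134), (-84, 134), (-82, 133), (-80, 132), (-78, 131), (-76, 119), (-74, 79), (-72, 50), (-70, 46), (-68, 50), (-66, 56), (-64, 58), (-62, 60), (-60, 61), (-58, 61)]
B [(-96, 19), (-94, 19), (-92, 20), (-90, 21), (-88, 22), (-86, 23), (-84, 22), (-82, 22), (-80, 21), (-78, 21), (-76, 20), (-74, 19), (-72, 19), (-70, 19), (-68, 19), (-66, 19), (-64, 19), (-62, 19), (-60, 24), (-58, 45)]
```

The rod end is at about y=-74.5. The nose is now near -66.5.

Request:
apply_moves(
  moves=[
    [[0.001,0,0],0],
    [[0.001,0,0],0],
    [[0.001,0,0],0],
    [[0.001,0,0],0],
    [[0,0,0],0],
  ],
)

```text
time_s: 28.27
tcp_pos: [0.5468, -0.1001, 0.0317]
ee_rot: [[0.06, -0.998, -0.0], [-0.998, -0.06, -0.0], [0.0, 0.0, -1.0]]
wrist_force: [0.5, 2.5, 0.5]
gripper_width: 0.003
gripper_force: 0.8
```

Request:
apply_moves(
  moves=[
    [[0.0005,0,0],0],
    [[0.0005,0,0],0],
    [[0,0,0],0],
  ],
)

```text
time_s: 28.52
tcp_pos: [0.5468, -0.101, 0.0317]
ee_rot: [[0.06, -0.998, 0.0], [-0.998, -0.06, -0.0], [0.0, -0.0, -1.0]]
wrist_force: [0.2, 2.0, 0.9]
gripper_width: 0.004
gripper_force: 1.0
```

Request:
apply_moves(
  moves=[
    [[0.0005,0,0],0],
    [[0,0,0],0],
  ],
)

```text
time_s: 28.68
tcp_pos: [0.5469, -0.1014, 0.0317]
ee_rot: [[0.06, -0.998, 0.0], [-0.998, -0.06, 0.0], [-0.0, -0.0, -1.0]]
wrist_force: [0.3, 2.9, 0.2]
gripper_width: 0.003
gripper_force: 1.1
```

Request:
apply_moves(
  moves=[
    [[0.0005,0,0],0],
    [[0,0,0],0],
  ],
)

```text
time_s: 28.85
tcp_pos: [0.5469, -0.1019, 0.0316]
ee_rot: [[0.06, -0.998, -0.0], [-0.998, -0.06, -0.0], [0.0, 0.0, -1.0]]
wrist_force: [-0.6, 1.5, 0.6]
gripper_width: 0.008
gripper_force: 1.1
```

Request:
apply_moves(
  moves=[
    [[0.0005,0,0],0],
    [[0,0,0],0],
  ],
)

```text
time_s: 29.02
tcp_pos: [0.5469, -0.1024, 0.0316]
ee_rot: [[0.061, -0.998, -0.0], [-0.998, -0.061, -0.0], [0.0, 0.0, -1.0]]
wrist_force: [0.2, 2.1, 0.0]
gripper_width: 0.01
gripper_force: 1.1
```

Request:
apply_moves(
  moves=[
    [[0.0005,0,0],0],
    [[0,0,0],0],
  ],
)

```text
time_s: 29.18
tcp_pos: [0.5469, -0.1028, 0.0316]
ee_rot: [[0.06, -0.998, -0.0], [-0.998, -0.06, 0.0], [-0.0, -0.0, -1.0]]
wrist_force: [-0.4, 2.5, 0.0]
gripper_width: 0.002
gripper_force: 1.7
```

Request:
apply_moves(
  moves=[
    [[0.0005,0,0],0],
    [[0,0,0],0],
  ],
)

```text
time_s: 29.35
tcp_pos: [0.5469, -0.1028, 0.0316]
ee_rot: [[0.06, -0.998, -0.0], [-0.998, -0.06, 0.001], [-0.001, -0.0, -1.0]]
wrist_force: [-0.4, 6.6, 1.4]
gripper_width: 0.005
gripper_force: 2.9
```

Contact: force rose to 6.6 N and the tool stopped, which is below the 12 N that would shift the stop. I'll back off, rise, and check the seat and the stop.

Request:
apply_moves(
  moves=[
    [[-0.002,0,0],0],
    [[-0.008,0,0],0],
    [[-0.01,0,0],0],
    [[0,0,-0.02],0],
    [[0,0,-0.035],0],
  ],
)

```text
time_s: 29.77
tcp_pos: [0.5425, -0.0827, 0.0835]
ee_rot: [[0.061, -0.998, -0.01], [-0.998, -0.061, -0.001], [0.0, 0.01, -1.0]]
wrist_force: [0.4, -0.1, -0.2]
gripper_width: 0.007
gripper_force: 0.0
```

Request:
apply_moves(
  moves=[
    [[0,0,-0.035],1],
    [[0,0,-0.03],0],
    [[0.02,0.012,0],0],
    [[0.03,0.02,0],0],
    [[0.03,0.02,0],0],
  ],
  hand=0.05,
)

```text
time_s: 30.18
tcp_pos: [0.4972, -0.1653, 0.1524]
ee_rot: [[0.046, -0.999, 0.002], [-0.999, -0.046, -0.0], [0.0, -0.002, -1.0]]
wrist_force: [0.8, -0.8, -0.4]
gripper_width: 0.301
gripper_force: 0.0
```

Request:
apply_moves(
  moves=[
    [[0.03,0.02,0],0],
    [[0.011,0.002,0],0],
    [[0,0,0],0],
    [[0,0,0],0],
    [[0,0,0],0],
  ],
)

```text
time_s: 30.6
tcp_pos: [0.4776, -0.2068, 0.1516]
ee_rot: [[0.044, -0.999, 0.0], [-0.999, -0.044, -0.0], [0.0, -0.0, -1.0]]
wrist_force: [0.3, -0.6, 0.3]
gripper_width: 0.561
gripper_force: 0.0
```

Run:
```python
from h import *
np.set_printoptions(precision=4,suppress=True)
s=r.sense();print(s["tcp_pos"],s["ee_rot"][0],s["gripper_width"])
p=imaging.capture("wrist")
for n,z in (("wing",.117),("holder",.048),("nose",.048)):
    for a in models.place_of(p,n)[:2]:
        u=uv(p,a["at"]);print(n,u.round(1),round(a["confidence"],2),atz(p,u,z))
print("exp wing",proj(p,[.4778,-.191,.117]))
cv2.imwrite("pics/w10.png",p["frame"])
```

```text
[ 0.4776 -0.2068  0.1516] [ 0.0438 -0.999   0.0002] 0.5607031951114654
wing [318.1 255. ] 0.78 [ 0.4788 -0.191   0.117 ]
holder [226.  225.2] 0.88 [ 0.5556 -0.182   0.048 ]
nose [219.2 133.1] 0.69 [ 0.5582 -0.2574  0.048 ]
exp wing [319.7133 255.0486]
```

View pics/w10.png

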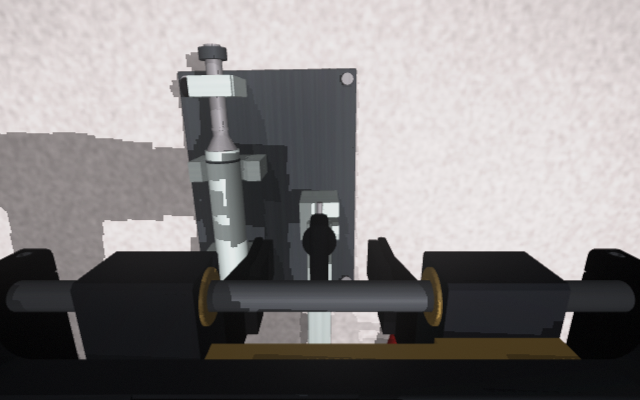

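The nose meets the rod at (218,135), and the wing is between the fingers at (319,240). I'll grip the wing.

Request:
apply_moves(
  moves=[
    [[-0.0158,0,0],0],
    [[0,0,0.015],0],
    [[0,0,0.015],0],
    [[0,0,0.012],0],
    [[0,0,0.007],0],
  ],
)

```text
time_s: 31.22
tcp_pos: [0.4759, -0.1909, 0.1013]
ee_rot: [[0.044, -0.999, -0.002], [-0.999, -0.044, 0.0], [-0.001, 0.002, -1.0]]
wrist_force: [-0.7, -0.0, 0.3]
gripper_width: 0.578
gripper_force: 0.0
```

Request:
apply_moves(
  moves=[
    [[0,0,0],0],
    [[0,0,0],0],
    [[0,0,0],0],
  ],
)

```text
time_s: 31.47
tcp_pos: [0.4771, -0.1917, 0.1033]
ee_rot: [[0.044, -0.999, 0.001], [-0.999, -0.044, -0.0], [0.0, -0.001, -1.0]]
wrist_force: [0.3, 0.2, -0.5]
gripper_width: 0.576
gripper_force: 0.0
```

Request:
apply_moves(
  moves=[
    [[0,-0.0005,0.003],0],
    [[0,0,0.001],0],
    [[0,0,0],0],
    [[0,0,0],0],
    [[0,0,0],0],
  ],
  hand=0,
)

```text
time_s: 31.88
tcp_pos: [0.4769, -0.1918, 0.0988]
ee_rot: [[0.043, -0.999, 0.0], [-0.999, -0.043, -0.0], [0.0, -0.0, -1.0]]
wrist_force: [-0.7, 0.6, 0.2]
gripper_width: 0.279
gripper_force: 0.0
```

Request:
apply_moves(
  moves=[
    [[0,0,0],0],
    [[0,0,0],0],
    [[0,0,0],0],
    [[0,0,0],0],
    [[0,0,0],0],
  ],
)

```text
time_s: 32.3
tcp_pos: [0.4776, -0.1917, 0.0988]
ee_rot: [[0.043, -0.999, 0.002], [-0.999, -0.043, -0.0], [0.0, -0.001, -1.0]]
wrist_force: [2.3, -0.5, -1.0]
gripper_width: 0.14
gripper_force: 30.0
```

Request:
apply_moves(
  moves=[
    [[0,0,0],0],
    [[0,0,0],0],
    [[0,0,0],0],
  ],
)

```text
time_s: 32.55
tcp_pos: [0.4776, -0.1917, 0.0988]
ee_rot: [[0.043, -0.999, 0.002], [-0.999, -0.043, -0.0], [0.0, -0.002, -1.0]]
wrist_force: [3.5, 0.1, -1.1]
gripper_width: 0.134
gripper_force: 30.0
```

Request:
apply_moves(
  moves=[
    [[0,0,-0.001],0],
    [[0,0,-0.001],0],
    [[0,0,-0.001],0],
    [[0,0,0],0],
  ],
)

```text
time_s: 32.88
tcp_pos: [0.4773, -0.1916, 0.1001]
ee_rot: [[0.042, -0.999, 0.001], [-0.999, -0.042, 0.001], [-0.0, -0.001, -1.0]]
wrist_force: [7.4, -2.3, -13.1]
gripper_width: 0.137
gripper_force: 30.0
```

Request:
apply_moves(
  moves=[
    [[0,-0.001,-0.001],0],
    [[0,0,-0.0015],0],
    [[0,0,0],0],
    [[0,0,0],0],
  ],
)

```text
time_s: 33.22
tcp_pos: [0.4774, -0.1916, 0.102]
ee_rot: [[0.042, -0.999, -0.001], [-0.999, -0.042, 0.001], [-0.001, 0.001, -1.0]]
wrist_force: [5.9, -2.8, -12.9]
gripper_width: 0.134
gripper_force: 30.0
```

Request:
apply_moves(
  moves=[
    [[0,0,0],3],
    [[0,0,0],5],
    [[0,0,0],6],
    [[0,0,0],6],
    [[0,0,0],6],
  ],
)

```text
time_s: 33.63
tcp_pos: [0.477, -0.1915, 0.1018]
ee_rot: [[-0.405, -0.914, -0.002], [-0.914, 0.405, 0.001], [-0.0, 0.002, -1.0]]
wrist_force: [5.6, -2.2, -13.1]
gripper_width: 0.138
gripper_force: 30.0
```

Request:
apply_moves(
  moves=[
    [[0,0,0],6],
    [[0,0,0],6],
    [[0,0,0],6],
    [[0,0,0],6],
    [[0,0,0],6],
  ],
)

```text
time_s: 34.05
tcp_pos: [0.4767, -0.1912, 0.1017]
ee_rot: [[-0.808, -0.589, -0.003], [-0.589, 0.808, 0.002], [0.001, 0.003, -1.0]]
wrist_force: [4.5, -1.0, -12.9]
gripper_width: 0.137
gripper_force: 30.0
```

Request:
apply_moves(
  moves=[
    [[0,0,0],6],
    [[0,0,0],6],
    [[0,0,0],6],
    [[0,0,0],6],
    [[0,0,0],4],
  ],
)

```text
time_s: 34.47
tcp_pos: [0.4765, -0.1908, 0.1015]
ee_rot: [[-0.99, -0.141, -0.003], [-0.141, 0.99, 0.002], [0.003, 0.003, -1.0]]
wrist_force: [4.6, -0.1, -14.0]
gripper_width: 0.134
gripper_force: 30.0
```

Request:
apply_moves(
  moves=[
    [[0,0,0],4],
    [[0,0,0],1],
    [[0,0,0],0],
  ],
)

```text
time_s: 34.72
tcp_pos: [0.4765, -0.1908, 0.1021]
ee_rot: [[-0.998, -0.06, -0.003], [-0.06, 0.998, 0.002], [0.003, 0.002, -1.0]]
wrist_force: [3.6, 2.6, -13.6]
gripper_width: 0.135
gripper_force: 30.0
```

Request:
apply_moves(
  moves=[
    [[0,0,0.0015],0],
    [[0,0,0.0015],0],
    [[0,0,0.0015],0],
    [[0,0,0.0015],0],
    [[0,0,0],0],
  ],
)

```text
time_s: 35.13
tcp_pos: [0.4766, -0.191, 0.0972]
ee_rot: [[-0.998, -0.06, -0.003], [-0.06, 0.998, 0.001], [0.003, 0.001, -1.0]]
wrist_force: [2.0, 4.6, -13.7]
gripper_width: 0.133
gripper_force: 30.0
```

Request:
apply_moves(
  moves=[
    [[0,0,0.0015],0],
    [[0,0,0.0015],0],
    [[0,0,0.0015],0],
    [[0,0,0.0015],0],
    [[0,0,0],0],
  ],
)

```text
time_s: 35.55
tcp_pos: [0.4766, -0.191, 0.0915]
ee_rot: [[-0.998, -0.06, -0.003], [-0.06, 0.998, 0.001], [0.003, 0.001, -1.0]]
wrist_force: [1.9, 5.1, -12.5]
gripper_width: 0.133
gripper_force: 30.0
```

Request:
apply_moves(
  moves=[
    [[0,0,0.0015],0],
    [[0,0,0.0015],0],
    [[0,0,0.001],0],
    [[0,0,0],0],
  ],
)

```text
time_s: 35.88
tcp_pos: [0.4766, -0.191, 0.0876]
ee_rot: [[-0.998, -0.061, -0.003], [-0.061, 0.998, 0.001], [0.003, 0.001, -1.0]]
wrist_force: [1.2, 5.7, -12.5]
gripper_width: 0.138
gripper_force: 30.0
```

Force still ~12.5 N with the pin in the slot; about 4.5 mm remains.

Request:
apply_moves(
  moves=[
    [[0,0,0.001],0],
    [[0,0,0.001],0],
    [[0,0,0.001],0],
    [[0,0,0],0],
  ],
)

```text
time_s: 36.22
tcp_pos: [0.4767, -0.191, 0.0847]
ee_rot: [[-0.998, -0.061, -0.003], [-0.061, 0.998, 0.001], [0.002, 0.001, -1.0]]
wrist_force: [1.3, 5.8, -10.2]
gripper_width: 0.134
gripper_force: 30.0
```

Request:
apply_moves(
  moves=[
    [[0,0,0.001],0],
    [[0,0,0.001],0],
    [[0,0,0],0],
  ],
)

```text
time_s: 36.47
tcp_pos: [0.4765, -0.1911, 0.0833]
ee_rot: [[-0.998, -0.061, -0.003], [-0.061, 0.998, 0.001], [0.003, 0.001, -1.0]]
wrist_force: [-0.0, 6.5, -8.2]
gripper_width: 0.136
gripper_force: 30.0
```

Request:
apply_moves(
  moves=[
    [[0,0,0.001],0],
    [[0,0,0],0],
  ],
)

```text
time_s: 36.63
tcp_pos: [0.4764, -0.1912, 0.0828]
ee_rot: [[-0.998, -0.061, -0.003], [-0.061, 0.998, 0.001], [0.003, 0.001, -1.0]]
wrist_force: [-1.4, 6.0, -4.3]
gripper_width: 0.135
gripper_force: 30.0
```

Request:
apply_moves(
  moves=[
    [[0,0,0.001],0],
    [[0,0,0],0],
  ],
)

```text
time_s: 36.8
tcp_pos: [0.4762, -0.1912, 0.0824]
ee_rot: [[-0.998, -0.061, -0.003], [-0.061, 0.998, 0.001], [0.003, 0.001, -1.0]]
wrist_force: [-2.4, 7.4, -0.7]
gripper_width: 0.134
gripper_force: 30.0
```

Request:
apply_moves(
  moves=[
    [[0,0,0],0],
    [[0,0,0],0],
    [[0,0,0],0],
    [[0,0,0],0],
    [[0,0,0],0],
  ],
  hand=0.06,
)

```text
time_s: 37.22
tcp_pos: [0.4783, -0.1922, 0.082]
ee_rot: [[-0.998, -0.061, 0.001], [-0.061, 0.998, -0.001], [-0.001, -0.001, -1.0]]
wrist_force: [0.1, -1.5, 0.5]
gripper_width: 0.429
gripper_force: 0.0
```

Request:
apply_moves(
  moves=[
    [[0,0,-0.01],0],
    [[0,0,-0.02],0],
    [[0,0,-0.03],0],
    [[0,0,-0.04],0],
    [[0,0,-0.04],0],
  ],
)

```text
time_s: 37.63
tcp_pos: [0.4771, -0.1919, 0.2231]
ee_rot: [[-0.998, -0.061, -0.002], [-0.061, 0.998, -0.0], [0.002, -0.0, -1.0]]
wrist_force: [1.4, -0.2, 0.9]
gripper_width: 0.682
gripper_force: 0.0
```

Request:
apply_moves(
  moves=[
    [[0.03,0,-0.02],0],
    [[0.03,0,-0.02],0],
    [[0,0,0],0],
    [[0,0,0],0],
  ],
)

```text
time_s: 37.97
tcp_pos: [0.4175, -0.1956, 0.2639]
ee_rot: [[-0.998, -0.06, 0.005], [-0.06, 0.998, -0.001], [-0.005, -0.001, -1.0]]
wrist_force: [0.4, 0.4, -0.1]
gripper_width: 0.69
gripper_force: 0.0
```

Run:
```python
from h import *
np.set_printoptions(precision=4,suppress=True)
s=r.sense();print(s["time_s"],s["tcp_pos"],s["wrist_force"])
p=imaging.capture("wrist");q=imaging.capture("scene")
for n,z in (("holder",.048),("nose",.048),("stop",.048),("pad",.061),("wing",.101),("cradle",.048)):
    R=[]
    for c in (p,q):
        for a in models.place_of(c,n)[:3]:
            u=uv(c,a["at"]);X=atz(c,u,z)
            if np.linalg.norm(X[:2]-[.5526,-.186])<.16: R.append(ray(c,u)); print(n,u.round(1),round(a["confidence"],2),X); break
    if len(R)==2: print("   3d",*tri(R))
cv2.imwrite("pics/w11.png",cv2.resize(p["frame"][60:260,200:460],None,fx=3,fy=3))
```

```text
37.9667 [ 0.4175 -0.1956  0.2639] [ 0.3822  0.4081 -0.1355]
holder [317.2 278.7] 0.9 [ 0.5532 -0.1907  0.048 ]
holder [242.7 271.4] 0.65 [ 0.5403 -0.1845  0.048 ]
   3d [ 0.5475 -0.1911  0.0579] [0.2, 0.2]
nose [261.9 282.8] 0.6 [ 0.5631 -0.2594  0.048 ]
nose [226.2 296.4] 0.88 [ 0.5569 -0.2581  0.048 ]
   3d [ 0.5601 -0.2596  0.0521] [1.0, 1.0]
stop [247.8 275. ] 0.73 [ 0.557  -0.1872  0.048 ]
pad [322.2 281.8] 0.57 [ 0.5497 -0.1848  0.061 ]
pad [245.2 269.3] 0.73 [ 0.5504 -0.1858  0.061 ]
   3d [ 0.5499 -0.185   0.0603] [0.3, 0.3]
wing [322.4 241.7] 0.82 [ 0.48   -0.1891  0.101 ]
wing [218.7 246.5] 0.58 [ 0.4845 -0.19    0.101 ]
   3d [ 0.4817 -0.1885  0.098 ] [0.7, 0.7]
cradle [320.7 279.1] 0.65 [ 0.5535 -0.1863  0.048 ]
cradle [250.1 274.4] 0.71 [ 0.5603 -0.1831  0.048 ]
   3d [ 0.5572 -0.1837  0.0446] [2.9, 2.9]
```

```bash
python3 -c "
from station import r
print(r.finish_job())"
```

```text
the job is handed in; nothing more can be done
None
```

I handed the job in at about 38 s of the allowed 72: the thick holder is in both saddles with its nose on the stop (6.6 N push) and the bar is clamped at about 6 mm lift, but the verdict was not shown, and I viewed 11 pictures against the limit of 10.

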